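# Refill a sampling kit from a nested stack of cups

## Robot

A 7-joint arm with a two-finger parallel gripper is mounted at the origin on the work surface. World frame = base frame: x ahead of the robot, y to its left, z up, the work surface at z = 0. Lengths are in m, angles in rad, forces in N, time in s.
With the tool pointing down it reaches from about 0.425 to 0.925 m from the base axis. Payload 6.8 kg.
Tool frame: the origin (TCP) lies at the very end of the fingers, on their centre line; the grasp point (between the pads) lies 19 mm behind it; z points along the fingers, x is the direction in which the jaws open and shut, and the axes are right-handed (so a half turn about z gives the same grasp; the last joint's range is limited). The gripper opens to 85 mm and grips with 20 to 120 N. Pads are 22 mm wide; open, the fingers measure 114 mm over their backs; the gripper's body (76 mm by 85 mm) begins 54 mm behind the grasp point. The pads swing forward as they close: fully open they stand 13 mm farther back than shut.
Start: joints at [-0.108, 0.477, 0.022, 1.555, -0.011, 1.109, -0.083], TCP at [0.675, 0, 0.231] pointing down, gripper open.
Joint ranges: [-2.96, 2.96], [-0.34, 2.1], [-1.41, 1.46], [0.24, 2.44], [-1.37, 4.51], [0.17, 1.92], [-2.96, 2.96]. Speed limits (rad/s): [2.39, 2.39, 3.14, 3.14, 3.14, 3.14, 3.14].

## Interface

Orientations are given as a rotation vector (axis times angle).
In Python, from bench import get_obs, imaging, hand_in gives the robot as it stands.
- The arm moves only by the tool send_rows, never from a script. Its argument "motion" is a list of rows, each an object with "dp": the shift along the world's x, y, z in m, a list of three; "rot": the turn, a rotation vector about the world's x, y, z in rad, a list of three; "grip": the finger opening in m, from 0 to 0.0854. In form: [{"dp": [dx, dy, dz], "rot": [ax, ay, az], "grip": grip}, ...]. A call has 1 to 20 rows; each row shifts and turns the pose as measured when the row begins; what a row does not reach is not made up. A row lasts 1/8 s, in which the tool goes at most 62.5 mm and 10.7 degrees, less where a joint would pass 70% of its speed; a pose out of reach is approached as far as the arm can. A call is refused whole if a number of a shift passes 0.0625 or a number of a turn 0.188, either way. A call with a gripper value outside its range is refused whole. The fingers move at their own pace and stop on an object; "grip_force" is the grip in N (left out, the last holds). Time passes only in rows, so rows that do not move let the fingers close. It gives the time, the measured TCP pose, the force and the opening at its end, in the units of the state.
- get_obs(): the state, without advancing time (a new reading comes with each control period).
- imaging.grab_frame(name): name is "scene" or "side" or "wrist"; returns a dict with "img" (480x640x3 uint8, red, green, blue), "fx", "fy", "cx", "cy" (pixels), "R" (3x3) and "t" (3): a world point X has camera coordinates R X + t. Camera axes: x right, y down, z forward; pixel columns grow to the right and rows downward; lengths in m; the calibration is good to about 2 mm. The wrist camera is an equidistant fisheye: a pixel r from the principal point sees the ray r / f radians off the axis. A picture is of the moment at which its call begins. There is no depth.
- hand_in(): hands the job in, once; it reports no verdict.
The state is a dict: "clock": time; "joints": joint angles; "qvel": joint speeds; "tau": joint torques, N m; "tcp_pos": TCP position; "orientation": TCP orientation; "contact_force": force on the tool from outside, world axes, zero at the start; "moment": the same for the moment, N m; "grip_width": finger opening in m.
Only numpy, scipy, OpenCV 4.12 (cv2) and the standard library are available. Lean on these libraries where they do the work, as an engineer would, in place of code of your own. Each camera call takes 0.05 s, during which the arm holds its last target. There are 200 camera calls.

## Task

Refill the sampling kit on the fume-hood bench: flip the case's latch open and lift the lid right back, then stand one cup from the nested stack upright in every empty well of the foam, fully down, lifting only the top cup each time so that the next one does not come up with it, and lay the scoop the right way up in the long trough beside the wells. When everything is in, shut the lid (the latch may stay undone). Cups left over stay nested in their stack where they are, and the reagent bottle and the sample jar are left alone.

Things in the scene. Friction and masses are not known exactly. Their poses are not given: they have to be found in the camera images.
- case: grey plastic carrying case, fixed, 256 x 206 mm, 120 high shut (shell 90, lid 30). Origin: centre of the underside. Latch on its -x side, lid hinged along its +x side. In the 4 mm shell is dark foam, top 76 mm above the bench, with four square wells and a long trough along the latch side. The shut lid hides the wells; one or two already hold a cup. A cup in a well rises 16 mm above the shell's rim
- latch (a joint): over-centre draw latch in the middle of the case's -x side: steel lever 28 mm wide (case y), 4 thick, 48 long. 0 = closed, lever down beside the shell, free end about 25 mm off it; swings outwards and up by 2.35 rad about the case's y. Resists at first (about 5 N at the end), then snaps over; past about 1.3 its wire bail, which stays upright, is off the lid's catch. Stays where left. Closed, it locks the lid
- latch_tip (a point): grip point on the latch lever, 7 mm short of its free end, in the middle of its width; closed, it is 31 mm above the bench, 21 mm out from the shell. Moves with the lever; its axes are parallel to the case's when the latch is closed
- latch_pivot (a point): hinge of the latch lever, 12 mm out from the shell and 70 mm above the bench; the lever turns about the case's y direction
- lid (a joint): case lid: 0 = shut, rad, grows as the latch side is lifted, up to 1.9 (leaning back past upright). 0.35 kg, stiff friction hinge, stays where it is left; lifting it by its handle takes about 7 N
- lid_handle (a point): middle of the carrying handle's grip on top of the lid: round black bar 12 mm thick, 90 mm long along the case's y, its axis 34 mm above the lid's top and 154 mm above the bench when shut, above the middle of the lid. Moves with the lid
- lid_hinge (a point): point on the lid's hinge line (middle of the case's +x rim, 90 mm above the bench); the line runs along the case's y
- trough (a point): centre of the floor of the long trough in the foam: 62 mm above the bench, 28 mm below the shell's rim, 66 mm wide (case x) and 198 mm long (case y)
- scoop: stainless steel scoop lying on the bench, 156 mm long, 120 g: along its +x an open trough-shaped blade 72 mm long, 32 mm wide, 20 mm high; along -x a 16 mm square handle with rounded edges, 84 mm long, its middle 9 mm above the underside. Origin: on the underside at the root of the handle, which is near the centre of mass; z up
- reagent_bottle: amber reagent bottle, 68 mm wide, 150 mm high, not part of the job; origin at its base
- sample_jar: capped glass jar, 60 mm wide, 75 mm high, not part of the job; origin at its base
- well1 (a point): centre of the floor of a foam well, 40 mm above the bench; the well is 56 mm square and 36 mm deep, at (-12, -49) mm in the case's x, y; axes as the case's
- well2 (a point): centre of the floor of a foam well, 40 mm above the bench; the well is 56 mm square and 36 mm deep, at (-12, 49) mm in the case's x, y; axes as the case's
- well3 (a point): centre of the floor of a foam well, 40 mm above the bench; the well is 56 mm square and 36 mm deep, at (72, -49) mm in the case's x, y; axes as the case's
- well4 (a point): centre of the floor of a foam well, 40 mm above the bench; the well is 56 mm square and 36 mm deep, at (72, 49) mm in the case's x, y; axes as the case's
- cup1: white plastic sample cup, 66 mm high, round; collar (top 17 mm) 60 mm across, with a 62 mm bead at the rim; below it tapers to 38 mm at the base; wall 2 mm, 40 g. Origin: centre of the underside, z up. Bottom cup of the nested stack of four, standing on the bench; each cup sits 18 mm above the one it is nested in, loose by about 1 mm all round, so only a cup's collar shows above the next one's rim
- cup2: white plastic sample cup, 66 mm high, round; collar (top 17 mm) 60 mm across, with a 62 mm bead at the rim; below it tapers to 38 mm at the base; wall 2 mm, 40 g. Origin: centre of the underside, z up. Number 2 from the bottom of the nested stack
- cup3: white plastic sample cup, 66 mm high, round; collar (top 17 mm) 60 mm across, with a 62 mm bead at the rim; below it tapers to 38 mm at the base; wall 2 mm, 40 g. Origin: centre of the underside, z up. Number 3 from the bottom of the nested stack
- cup4: white plastic sample cup, 66 mm high, round; collar (top 17 mm) 60 mm across, with a 62 mm bead at the rim; below it tapers to 38 mm at the base; wall 2 mm, 40 g. Origin: centre of the underside, z up. Number 4 from the bottom of the nested stack
- kit1: white plastic sample cup, 66 mm high, round; collar (top 17 mm) 60 mm across, with a 62 mm bead at the rim; below it tapers to 38 mm at the base; wall 2 mm, 40 g. Origin: centre of the underside, z up. Same cup, already standing in well1 at the start; absent in many starts, and then that well is empty
- kit2: white plastic sample cup, 66 mm high, round; collar (top 17 mm) 60 mm across, with a 62 mm bead at the rim; below it tapers to 38 mm at the base; wall 2 mm, 40 g. Origin: centre of the underside, z up. Same cup, already standing in well2 at the start; absent in many starts, and then that well is empty
- kit3: white plastic sample cup, 66 mm high, round; collar (top 17 mm) 60 mm across, with a 62 mm bead at the rim; below it tapers to 38 mm at the base; wall 2 mm, 40 g. Origin: centre of the underside, z up. Same cup, already standing in well3 at the start; absent in many starts, and then that well is empty
- kit4: white plastic sample cup, 66 mm high, round; collar (top 17 mm) 60 mm across, with a 62 mm bead at the rim; below it tapers to 38 mm at the base; wall 2 mm, 40 g. Origin: centre of the underside, z up. Same cup, already standing in well4 at the start; absent in many starts, and then that well is empty
Things that resemble listed ones, but are neither listed nor needed, are in the scene too. Several things look just like the scoop: the one meant starts farthest to the robot's left.

How it is judged:
By the outcome, as a careful person would: the job done as asked, in the order asked, and still so for the second after the job is handed in, with the robot touching nothing.
Of kit1, kit2, kit3, kit4 only 1 to 2 are there at a start; the rules pass over those that are not, and their reading is None.
At some moment in a run one of scoop may be knocked a few centimetres aside while the robot is not near it.
It also fails if it takes over 210 s, if anything falls off the work surface, if the arm or the gripper's body presses on something with over 40 N, if the wrist force passes 120 N, or if a joint passes its speed limit or range.

## Working session

There is one attempt and no reset: what is moved stays moved. The work goes in short steps, Python scripts to look and compute and a tool call to move; the robot and the scene stay as the last step left them, time stands still between calls to the robot, and variables do not carry over. Pictures are saved under pics/ and viewed, about 12 in all and at most 16, crops included, and the job is handed in when it is done.

Besides the shell and the picture viewer there is one more tool, called by a JSON object that holds its "method" and its "body", one argument or row to a line. send_rows: Moves the arm, as the interface text tells. Its arguments: {"type":"object","properties":{"motion":{"type":"array","items":{"type":"object","properties":{"dp":{"type":"array","items":{"type":"number"}},"rot":{"type":"array","items":{"type":"number"}},"grip":{"type":"number"}}}},"grip_force":{"type":"number"}},"required":["motion"]}

```bash
ls; mkdir -p pics; cat > h.py <<'E'
import numpy as np, cv2
from bench import get_obs, imaging, hand_in
def grab(n,save=None):
    f=imaging.grab_frame(n)
    for k in("R","t"): f[k]=np.array(f[k],float)
    f["name"]=n
    if save: cv2.imwrite("pics/"+save,f["img"][:,:,::-1]); 
    return f
def ray(f,u,v):
    if f["name"]=="wrist":
        x=(u-f["cx"])/f["fx"];y=(v-f["cy"])/f["fy"];r=np.hypot(x,y)
        d=np.array([np.sin(r)*x/max(r,1e-9),np.sin(r)*y/max(r,1e-9),np.cos(r)])
    else: d=np.array([(u-f["cx"])/f["fx"],(v-f["cy"])/f["fy"],1.])
    d=f["R"].T@d; return -f["R"].T@f["t"],d/np.linalg.norm(d)
def plane(f,u,v,z):
    o,d=ray(f,u,v); return o+d*(z-o[2])/d[2]
def tri(*obs):
    A=np.zeros((3,3));b=np.zeros(3);L=[]
    for f,u,v in obs:
        o,d=ray(f,u,v);P=np.eye(3)-np.outer(d,d);A+=P;b+=P@o;L.append((o,P))
    X=np.linalg.solve(A,b); return X,[round(1e3*np.linalg.norm(P@(X-o)),1) for o,P in L]
def proj(f,X):
    c=f["R"]@np.array(X)+f["t"]
    if f["name"]=="wrist":
        th=np.arctan2(np.hypot(c[0],c[1]),c[2]);k=th/np.hypot(c[0],c[1])
        return np.array([f["fx"]*c[0]*k+f["cx"],f["fy"]*c[1]*k+f["cy"]])
    return np.array([f["fx"]*c[0]/c[2]+f["cx"],f["fy"]*c[1]/c[2]+f["cy"]])
E
python3 - <<'E'
from h import *
a=[grab(n) for n in("scene","side","wrist")]
for f in a: print(f["name"],f["fx"],f["cx"],f["cy"],(-f["R"].T@f["t"]).round(3),f["R"][2].round(2))
for f in a: cv2.imwrite(f"pics/0{f['name']}.png",f["img"][:,:,::-1])
o=get_obs();print(o)
E
```

```text
pics
scene 440.5205948469315 325.629513025972 240.5813042606935 [1.043 0.707 0.761] [-0.42 -0.69 -0.59]
side 454.2792632400656 322.29927215438397 246.50589012018554 [ 0.144 -0.7    0.616] [ 0.44  0.72 -0.54]
wrist 371.64829954431775 318.1169534167282 235.01573438952337 [0.676 0.08  0.374] [-0.   -0.31 -0.95]
{'clock': 0.15, 'joints': array([-0.10808191,  0.47767224,  0.02233121,  1.55617426, -0.01147942,
        1.10929196, -0.08311005]), 'qvel': array([-0.00031643, -0.00397719,  0.00071077, -0.00368695, -0.0013437 ,
        0.00252956, -0.00102871]), 'tau': array([ 1.55385478e-03, -5.96924365e+01,  1.60940632e+00, -2.81490952e+01,
        1.26662746e-02,  6.56643446e-03,  5.58682734e-05]), 'tcp_pos': array([ 6.74565595e-01, -1.25770647e-05,  2.30528324e-01]), 'orientation': array([ 3.14148005e+00,  2.05203963e-05, -2.21994340e-03]), 'contact_force': array([-0.7336132 , -0.20302551,  0.3762572 ]), 'moment': array([ 0.00338187, -0.05773482,  0.04309097]), 'grip_width': 0.0853568876579097}
```

View pics/0scene.png

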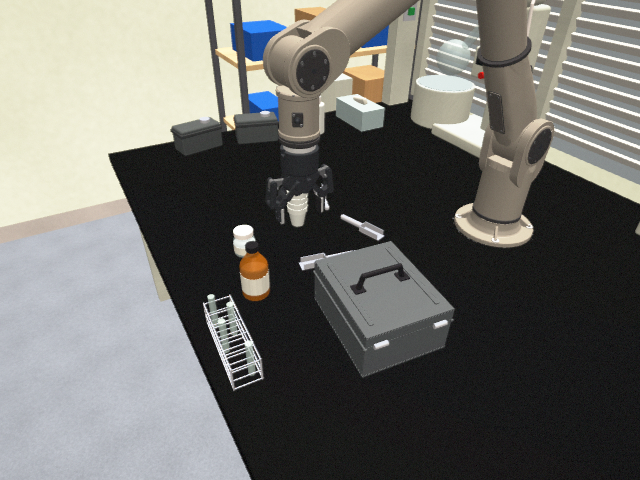

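View pics/0side.png

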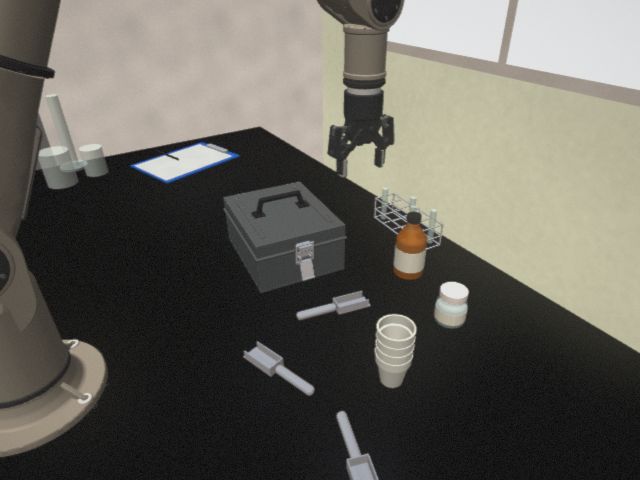

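```bash
python3 - <<'E'
from h import *
s=cv2.imread("pics/0side.png");c=cv2.imread("pics/0scene.png");w=cv2.imread("pics/0wrist.png")
def crop(im,x0,y0,W,H,k):
    o=cv2.resize(im[y0:y0+H,x0:x0+W],None,fx=k,fy=k,interpolation=cv2.INTER_CUBIC)
    o=cv2.convertScaleAbs(o,alpha=1.5,beta=15)
    for x in range((x0+19)//20*20,x0+W,20): cv2.line(o,((x-x0)*k,0),((x-x0)*k,5),(0,255,255),1);cv2.putText(o,str(x),((x-x0)*k+2,14),0,.35,(0,255,255),1)
    for y in range((y0+19)//20*20,y0+H,20): cv2.line(o,(0,(y-y0)*k),(5,(y-y0)*k),(0,255,255),1);cv2.putText(o,str(y),(6,(y-y0)*k+4),0,.35,(0,255,255),1)
    return o
A=crop(s,220,175,133,120,3);B=crop(c,295,235,164,140,3)
top=np.zeros((420,800,3),np.uint8);top[:360,:399]=A;top[:420,400:800]=B[:420,:400]
cv2.imwrite("pics/1case.png",top)
D=crop(s,240,285,240,195,3);cv2.imwrite("pics/1scoops.png",D)
E
```

```text
(no output)
```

View pics/1case.png

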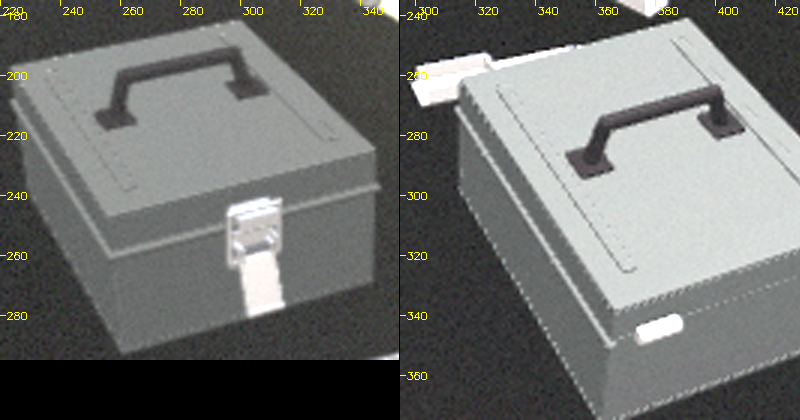

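View pics/1scoops.png

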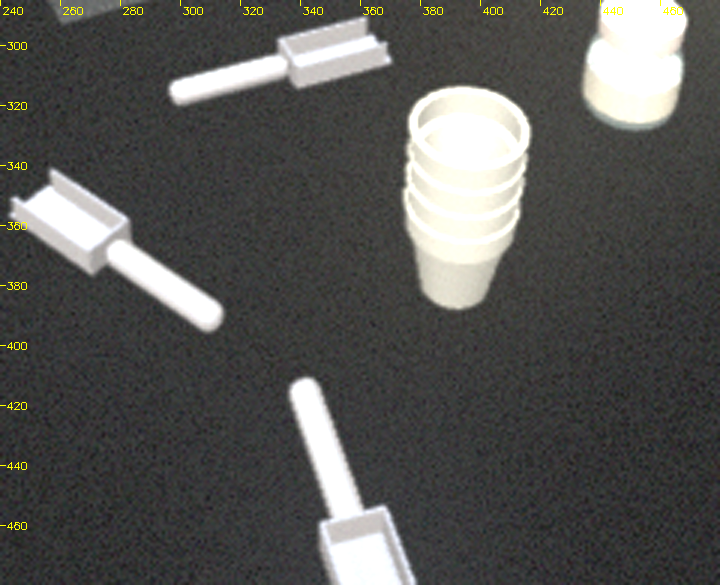

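View pics/0wrist.png

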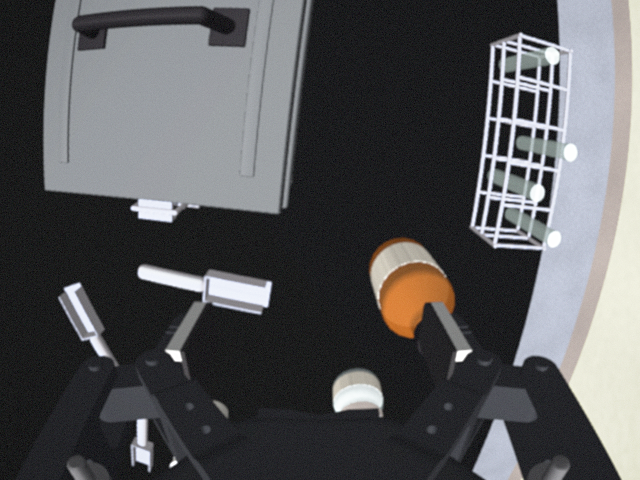

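```bash
cat >> h.py <<'E'
def still(n):
    import pickle; return pickle.load(open("cal.pkl","rb"))[n]
E
python3 - <<'E'
from h import *
import pickle
F={}
for n in("scene","side","wrist"):
    F[n]=grab(n);
pickle.dump({n:{k:v for k,v in f.items() if k!="img"} for n,f in F.items()},open("cal.pkl","wb"))
s,c,w=F["side"],F["scene"],F["wrist"]
P={}
for k,a in dict(FR=[(s,345,225),(c,315,263),(w,281,212)],BR=[(s,299.3,181.7),(c,366.3,338)],FL=[(s,255.7,247),(c,391,241),(w,45,190)],BL=[(s,224,197),(c,452,312)],
 hR=[(s,299,191.7),(c,363.3,275.7),(w,207,14)],hL=[(s,260,199.7),(c,401,265),(w,78,25)],
 scA_handle=[(s,299,315),(w,142,272)],scA_root=[(s,334,307),(w,204,288)],scA_tip=[(s,366,303),(w,270,293)],
 latchbot=[(s,309,278.5),(w,155,219)]).items():
    X,r=tri(*a);P[k]=X;print(k,(X*1e3).round(),r)
for k,(u,v) in dict(B_h=(312,390),B_t=(246,352),C_h=(341,413),C_t=(365,480)).items(): print(k,plane(s,u,v,.009).round(3))
print("jar",plane(s,452,320,0).round(3))
# stack rims: side ellipse centres
for nm,f in(("side",s),("scene",c)):
    hsv=cv2.cvtColor(f["img"],cv2.COLOR_RGB2HSV)
    print(nm)
print("stack base side", plane(s,392,385,0).round(3), "top rim side",plane(s,396.5,329,.120).round(3))
E
```

```text
FR [648.  15. 115.] [np.float64(1.1), np.float64(2.3), np.float64(2.7)]
BR [675. 267. 119.] [np.float64(1.0), np.float64(1.0)]
FL [442.  38. 118.] [np.float64(0.8), np.float64(0.7), np.float64(0.7)]
BL [478. 295. 115.] [np.float64(3.2), np.float64(3.2)]
hR [607. 148. 155.] [np.float64(0.1), np.float64(2.3), np.float64(2.3)]
hL [513. 158. 155.] [np.float64(1.4), np.float64(0.5), np.float64(1.8)]
scA_handle [470. -83.  11.] [np.float64(1.3), np.float64(1.3)]
scA_root [ 545. -101.   10.] [np.float64(2.6), np.float64(2.6)]
scA_tip [ 619. -112.   -4.] [np.float64(2.5), np.float64(2.5)]
latchbot [522. -17.  42.] [np.float64(9.4), np.float64(9.4)]
B_h [ 0.395 -0.256  0.009]
B_t [ 0.338 -0.117  0.009]
C_h [ 0.41  -0.32   0.009]
C_t [ 0.377 -0.428  0.009]
jar [ 0.726 -0.252  0.   ]
side
scene
stack base side [ 0.519 -0.314  0.   ] top rim side [ 0.524 -0.307  0.12 ]
```

Wrist and side views show three lookalike scoops: A near the latch (side 335,306; y≈-0.10), B (side 280,370; root y≈-0.19) and C (side 355,450; y≈-0.37). A is farthest left, and the enlarged crop confirms it. The case centre is ≈(0.560, 0.153) with its +x at yaw 83.7°. Lid corners came out at 115–119 mm (120 expected) and the handle at 155 (154 expected), so both agree. I'll start with the latch.

{"method": "send_rows", "body": {
  "motion": [
    {"dp":[-0.02,-0.01,0],"rot":[0,0,-0.11],"grip":0.05},
    {"dp":[-0.025,-0.01,-0.02],"rot":[0.156,-0.017,0],"grip":0.05},
    {"dp":[-0.025,-0.01,-0.03],"rot":[0.156,-0.017,0],"grip":0.05},
    {"dp":[-0.025,-0.01,-0.03],"rot":[0.156,-0.017,0],"grip":0.05},
    {"dp":[-0.025,-0.01,-0.03],"rot":[0.156,-0.017,0],"grip":0.05},
    {"dp":[-0.015,0,0],"rot":[0.156,-0.017,0],"grip":0.05},
    {"dp":[0,0,0],"rot":[0,0,0],"grip":0.05}
  ]
}}

```text
clock: 1.18
tcp_pos: [0.539, -0.0485, 0.1197]
orientation: [-2.332, 0.136, -0.072]
contact_force: [-0.2, -0.2, 0.8]
grip_width: 0.0494
```

{"method": "send_rows", "body": {
  "motion": [
    {"dp":[0,0.005,-0.023],"rot":[0,0,0],"grip":0.05},
    {"dp":[0,0.005,-0.023],"rot":[0,0,0],"grip":0.05},
    {"dp":[0,0,0],"rot":[0,0,0],"grip":0.05}
  ]
}}

```text
clock: 1.55
tcp_pos: [0.5431, -0.036, 0.0753]
orientation: [-2.34, 0.128, -0.077]
contact_force: [0.7, 0.4, 0.9]
grip_width: 0.0501
```

```bash
python3 - <<'E'
from h import *
w=grab("wrist");s=grab("side")
a=w["img"][:,:,::-1].copy()
for X in((.5436,.0049,.031),(.5446,.0138,.070)):
    for f,im in((w,a),): cv2.circle(im,tuple(int(q) for q in proj(f,X)),3,(0,0,255),1)
b=s["img"][150:370,180:480,::-1].copy()
for X in((.5436,.0049,.031),(.5446,.0138,.070)):
    p=proj(s,X)-[180,150];cv2.circle(b,tuple(int(q) for q in p),2,(0,0,255),1)
b=cv2.resize(b,None,fx=1.4,fy=1.4);o=np.zeros((480,800,3),np.uint8);o[:480,:380]=a[:,130:510];o[:308,380:800]=b
cv2.imwrite("pics/2.png",o);print(get_obs()["joints"].round(2))
E
```

```text
[ 0.59  0.68 -0.28  1.93 -0.79  0.93  0.85]
```

View pics/2.png

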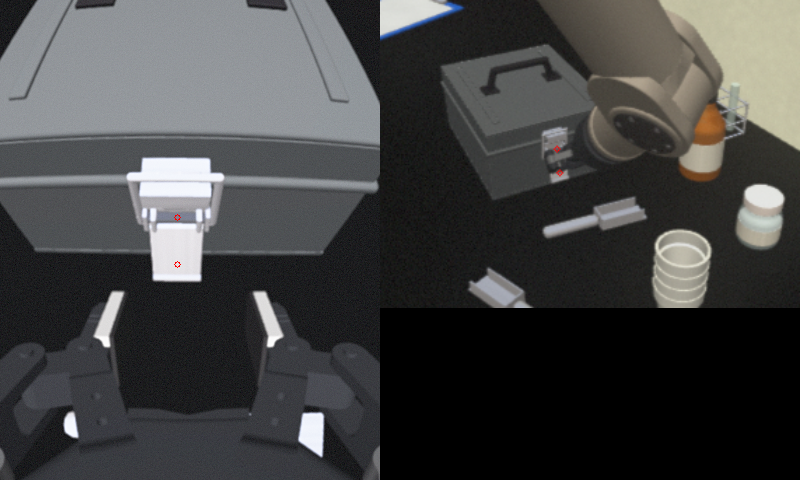

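The wrist view (crop offset 130) shows the reprojected pivot and tip on the lever (177,217 and 177,264), with the fingers centred about 4 mm to +x. Now I'll advance and grip.

{"method": "send_rows", "body": {
  "motion": [
    {"dp":[0,0.012,-0.0125],"rot":[0,0,0],"grip":0.05},
    {"dp":[0,0.012,-0.0125],"rot":[0,0,0],"grip":0.05},
    {"dp":[0,0.012,-0.0125],"rot":[0,0,0],"grip":0.05},
    {"dp":[0,0.011,-0.0125],"rot":[0,0,0],"grip":0.05},
    {"dp":[0,0,0],"rot":[0,0,0],"grip":0.05},
    {"dp":[0,0,0],"rot":[0,0,0],"grip":0.02},
    {"dp":[0,0,0],"rot":[0,0,0],"grip":0.02},
    {"dp":[0,0,0],"rot":[0,0,0],"grip":0.02},
    {"dp":[0,0,0],"rot":[0,0,0],"grip":0.02}
  ],
  "grip_force": 30
}}

```text
clock: 2.78
tcp_pos: [0.5433, 0.0145, 0.0251]
orientation: [-2.341, 0.125, -0.078]
contact_force: [-0.6, 2.9, -2.8]
grip_width: 0.0273
```

{"method": "send_rows", "body": {
  "motion": [
    {"dp":[-0.0006,-0.0057,0.0015],"rot":[0,0,0],"grip":0.02},
    {"dp":[-0.0006,-0.0053,0.003],"rot":[0,0,0],"grip":0.02},
    {"dp":[-0.0005,-0.0048,0.0035],"rot":[0,0,0],"grip":0.02},
    {"dp":[-0.0005,-0.0045,0.004],"rot":[0,0,0],"grip":0.02},
    {"dp":[-0.0004,-0.0036,0.0047],"rot":[0,0,0],"grip":0.02},
    {"dp":[-0.0003,-0.003,0.0052],"rot":[0,0,0],"grip":0.02}
  ]
}}

```text
clock: 3.52
tcp_pos: [0.5408, -0.0049, 0.0446]
orientation: [-2.339, 0.117, -0.074]
contact_force: [1.7, 6.9, -8.6]
grip_width: 0.0269
```

{"method": "send_rows", "body": {
  "motion": [
    {"dp":[0,-0.006,0.004],"rot":[0,0,0],"grip":0.02},
    {"dp":[0,-0.005,0.006],"rot":[0,0,0],"grip":0.02},
    {"dp":[0,-0.004,0.007],"rot":[0,0,0],"grip":0.02},
    {"dp":[0,-0.002,0.007],"rot":[0,0,0],"grip":0.02},
    {"dp":[0,0,0.007],"rot":[0,0,0],"grip":0.02}
  ]
}}

```text
clock: 4.15
tcp_pos: [0.5395, -0.0125, 0.0762]
orientation: [-2.331, 0.105, -0.066]
contact_force: [1.9, 4.8, -6.9]
grip_width: 0.0263
```

{"method": "send_rows", "body": {
  "motion": [
    {"dp":[0,0.002,0.007],"rot":[0,0,0],"grip":0.02},
    {"dp":[0,0.004,0.006],"rot":[0,0,0],"grip":0.02},
    {"dp":[0,0.005,0.005],"rot":[0,0,0],"grip":0.02},
    {"dp":[0,0.003,0.003],"rot":[0,0,0],"grip":0.02},
    {"dp":[0,0,0],"rot":[0,0,0],"grip":0.05},
    {"dp":[0,0,0],"rot":[0,0,0],"grip":0.05},
    {"dp":[0,-0.03,0.03],"rot":[0,0,0],"grip":0.05},
    {"dp":[0,-0.03,0.03],"rot":[0,0,0],"grip":0.05},
    {"dp":[0,-0.02,0.05],"rot":[0,0,0],"grip":0.06},
    {"dp":[0,0,0.02],"rot":[0,0,0],"grip":0.06},
    {"dp":[0,0,0],"rot":[0,0,0],"grip":0.06}
  ]
}}

```text
clock: 5.52
tcp_pos: [0.541, -0.079, 0.2346]
orientation: [-2.328, 0.102, -0.07]
contact_force: [0.3, 0.4, -0.5]
grip_width: 0.0602
```

```bash
python3 - <<'E'
from h import *
w=grab("wrist","3w.png");s=grab("side");c=grab("scene")
o=np.zeros((600,800,3),np.uint8);o[:480,:640]=w["img"][:,:,::-1]
b=cv2.resize(s["img"][160:300,210:360,::-1],None,fx=2,fy=2);o[600-280:,800-300:]=b
cv2.imwrite("pics/3.png",o);o=get_obs();print(o["joints"].round(2),o["tcp_pos"])
E
```

```text
[ 0.62  0.48 -0.23  1.81 -0.71  1.24  0.69] [ 0.53976758 -0.07855634  0.23216079]
```

View pics/3.png

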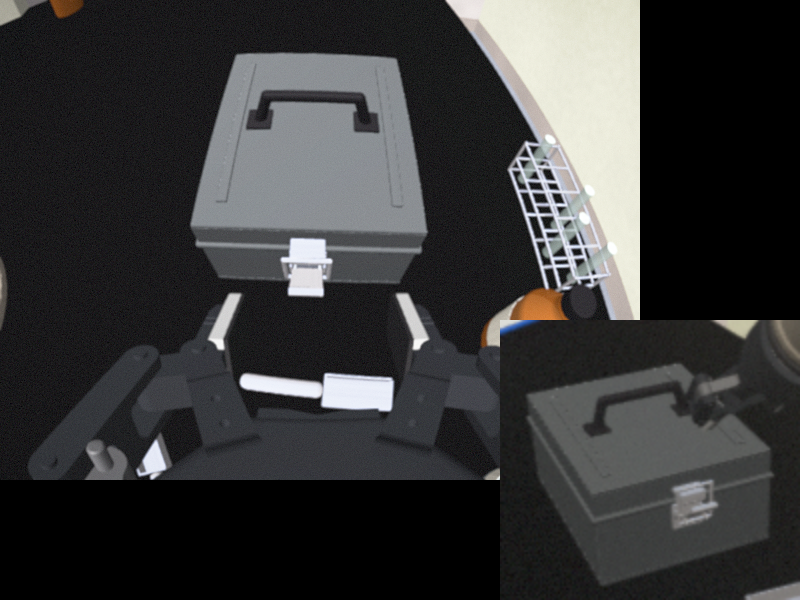

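Latch is open (wrist view: lever sticking out and up at 307,283; bail at 307,262). Next I'll level the tool, turn it 90° and go over the handle.

{"method": "send_rows", "body": {
  "motion": [
    {"dp":[0.004,0.03,0.01],"rot":[-0.156,0.017,0],"grip":0.04},
    {"dp":[0.004,0.04,0.01],"rot":[-0.156,0.017,0],"grip":0.04},
    {"dp":[0.004,0.04,0.0],"rot":[-0.156,0.017,0],"grip":0.04},
    {"dp":[0.004,0.04,0],"rot":[-0.156,0.017,0],"grip":0.04},
    {"dp":[0.004,0.04,0],"rot":[-0.156,0.017,0],"grip":0.04},
    {"dp":[0,0.035,0],"rot":[0,0,0.175],"grip":0.04},
    {"dp":[0,0,0],"rot":[0,0,0.175],"grip":0.04},
    {"dp":[0,0,0],"rot":[0,0,0.175],"grip":0.04},
    {"dp":[0,0,0],"rot":[0,0,0.175],"grip":0.04},
    {"dp":[0,0,0],"rot":[0,0,0.175],"grip":0.04},
    {"dp":[0,0,0],"rot":[0,0,0.175],"grip":0.04},
    {"dp":[0,0,0],"rot":[0,0,0.175],"grip":0.04},
    {"dp":[0,0,0],"rot":[0,0,0.175],"grip":0.04},
    {"dp":[0,0,0],"rot":[0,0,0.17],"grip":0.04},
    {"dp":[0,0,0],"rot":[0,0,0],"grip":0.04}
  ]
}}

```text
clock: 7.55
tcp_pos: [0.5418, 0.1635, 0.2237]
orientation: [-2.242, -2.186, 0.058]
contact_force: [-0.4, -0.1, -0.0]
grip_width: 0.0401
```

```bash
cat >> h.py <<'E'
from scipy.spatial.transform import Rotation as Ro
def st():
    o=get_obs();R=Ro.from_rotvec(o["orientation"]).as_matrix()
    print("tcp",(o["tcp_pos"]*1e3).round(1),"toolx",R[:,0].round(3),"toolz",R[:,2].round(3),"F",o["contact_force"].round(1),"grip",round(o["grip_width"]*1e3,1),"j",o["joints"].round(2),"t",round(o["clock"],1));return o
E
python3 -c "
from h import *
st()"
```

```text
tcp [541.8 163.5 223.7] toolx [ 0.025  0.999 -0.02 ] toolz [-0.033 -0.019 -0.999] F [-0.4 -0.1 -0. ] grip 40.1 j [-0.01  0.37 -0.51  1.77  0.2   1.09  0.96] t 7.5
```

{"method": "send_rows", "body": {
  "motion": [
    {"dp":[0.018,-0.0105,-0.02],"rot":[0.019,-0.033,-0.085],"grip":0.04},
    {"dp":[0,0,0],"rot":[0,0,0],"grip":0.04},
    {"dp":[0,0,-0.023],"rot":[0,0,0],"grip":0.04},
    {"dp":[0,0,-0.023],"rot":[0,0,0],"grip":0.04},
    {"dp":[0,0,-0.02],"rot":[0,0,0],"grip":0.04},
    {"dp":[0,0,0],"rot":[0,0,0],"grip":0.04}
  ]
}}

```text
clock: 8.3
tcp_pos: [0.5567, 0.1569, 0.1346]
orientation: [-2.341, -2.085, 0.006]
contact_force: [-0.2, -0.3, 1.0]
grip_width: 0.0398
```

```bash
python3 -c "
from h import *
st()"
```

```text
tcp [556.7 156.9 134.6] toolx [0.115 0.993 0.002] toolz [-0.007  0.002 -1.   ] F [-0.2 -0.3  1. ] grip 39.8 j [-0.03  0.47 -0.46  1.85  0.26  0.88  0.85] t 8.3
```

```bash
cat > lid.py <<'E'
# planned TCP (world mm) at lid angles, tool tilt tau=0.6*theta
import numpy as np,sys
cx=np.array([.110,.994])
def tcp(th,tau,off=19):
    r,a=143.1,np.radians(153.4-th);x=128+r*np.cos(a);z=90+r*np.sin(a);t=np.radians(tau)
    x-=off*np.sin(t);z-=off*np.cos(t);w=np.array([560,153])+cx*x;return np.array([*w,z])
for th in range(0,111,5): print(th,tcp(th,.6*th).round(1))
E
python3 lid.py
```

```text
0 [560.  153.  135.1]
5 [560.6 158.1 146. ]
10 [561.2 164.1 156.4]
15 [562.  170.9 166.2]
20 [562.8 178.6 175.4]
25 [563.8 187.  183.8]
30 [564.8 196.1 191.4]
35 [565.8 205.8 198.1]
40 [567.  216.1 204. ]
45 [568.2 226.8 208.9]
50 [569.4 237.8 212.7]
55 [570.6 249.2 215.6]
60 [571.9 260.7 217.5]
65 [573.2 272.3 218.3]
70 [574.5 283.9 218. ]
75 [575.8 295.5 216.7]
80 [577.  306.8 214.4]
85 [578.3 317.9 211.1]
90 [579.4 328.6 206.8]
95 [580.6 338.9 201.5]
100 [581.7 348.7 195.4]
105 [582.7 357.8 188.4]
110 [583.6 366.3 180.6]
```

{"method": "send_rows", "body": {
  "motion": [
    {"dp":[0.002,-0.003,0],"rot":[0,0,0],"grip":0.04},
    {"dp":[0,0,0],"rot":[0,0,0],"grip":0.0},
    {"dp":[0,0,0],"rot":[0,0,0],"grip":0.0},
    {"dp":[0,0,0],"rot":[0,0,0],"grip":0.0},
    {"dp":[0,0,0],"rot":[0,0,0],"grip":0.0}
  ],
  "grip_force": 40
}}

```text
clock: 8.93
tcp_pos: [0.5593, 0.1519, 0.1365]
orientation: [-2.345, -2.084, 0.008]
contact_force: [-0.1, 0.8, -4.3]
grip_width: 0.0108
```

{"method": "send_rows", "body": {
  "motion": [
    {"dp":[0.0006,0.0055,0.0105],"rot":[-0.052,0.006,0],"grip":0.0},
    {"dp":[0.0006,0.006,0.0105],"rot":[-0.052,0.006,0],"grip":0.0},
    {"dp":[0.0008,0.007,0.01],"rot":[-0.052,0.006,0],"grip":0.0},
    {"dp":[0.0008,0.008,0.009],"rot":[-0.052,0.006,0],"grip":0.0},
    {"dp":[0.001,0.0085,0.0085],"rot":[-0.052,0.006,0],"grip":0.0},
    {"dp":[0.001,0.009,0.0075],"rot":[-0.052,0.006,0],"grip":0.0},
    {"dp":[0,0,0],"rot":[0,0,0],"grip":0.0}
  ]
}}

```text
clock: 9.8
tcp_pos: [0.5636, 0.1876, 0.1882]
orientation: [2.174, 1.92, -0.38]
contact_force: [-0.6, -0.8, 1.3]
grip_width: 0.0102
```

```bash
python3 -c "
from h import *
st()"
```

```text
tcp [563.6 187.6 188.2] toolx [ 0.115  0.936 -0.332] toolz [-0.05  -0.328 -0.943] F [-0.6 -0.8  1.3] grip 10.2 j [-0.3   0.52 -0.37  1.66  0.44  1.28  0.61] t 9.8
```

{"method": "send_rows", "body": {
  "motion": [
    {"dp":[0.001,0.0095,0.007],"rot":[-0.052,0.006,0],"grip":0.0},
    {"dp":[0.001,0.01,0.0065],"rot":[-0.052,0.006,0],"grip":0.0},
    {"dp":[0.001,0.0105,0.0055],"rot":[-0.052,0.006,0],"grip":0.0},
    {"dp":[0.001,0.011,0.0045],"rot":[-0.052,0.006,0],"grip":0.0},
    {"dp":[0.001,0.0115,0.0035],"rot":[-0.052,0.006,0],"grip":0.0},
    {"dp":[0.001,0.012,0.0025],"rot":[-0.052,0.006,0],"grip":0.0},
    {"dp":[0.001,0.012,0.0015],"rot":[-0.052,0.006,0],"grip":0.0},
    {"dp":[0,0,0],"rot":[0,0,0],"grip":0.0}
  ]
}}

```text
clock: 10.8
tcp_pos: [0.5704, 0.246, 0.2194]
orientation: [1.932, 1.67, -0.761]
contact_force: [-0.5, 1.0, -0.3]
grip_width: 0.0105
```

```bash
python3 -c "
from h import *
st()
s=grab('side');c=grab('scene')
o=np.zeros((480,800,3),np.uint8);o[:,:400]=s['img'][:,100:500,::-1];o[:,400:]=c['img'][:,150:550,::-1];cv2.imwrite('pics/4.png',o)"
```

```text
tcp [570.4 246.  219.4] toolx [ 0.104  0.727 -0.679] toolz [-0.103 -0.671 -0.734] F [-0.5  1.  -0.3] grip 10.5 j [-0.57  0.72 -0.28  1.38  0.57  1.73  0.48] t 10.8
```

View pics/4.png

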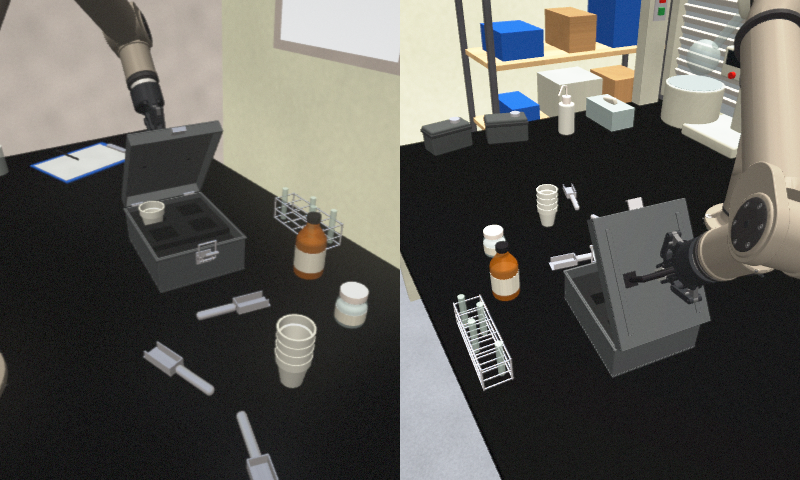

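Lid is at about 55°. Side view: a cup at (252,212) in full-image pixels, which is well4; the other three wells are dark and empty. I'll carry on with the lid without tilting further (joint 6 is near its limit).

{"method": "send_rows", "body": {
  "motion": [
    {"dp":[0.0015,0.013,0.0005],"rot":[0,0,0],"grip":0.0},
    {"dp":[0.0015,0.0125,0],"rot":[0,0,0],"grip":0.0},
    {"dp":[0.0015,0.0125,-0.001],"rot":[0,0,0],"grip":0.0},
    {"dp":[0.0015,0.0125,-0.002],"rot":[0,0,0],"grip":0.0},
    {"dp":[0.0015,0.012,-0.003],"rot":[0,0,0],"grip":0.0},
    {"dp":[0,0,0],"rot":[0,0,0],"grip":0.0}
  ]
}}

```text
clock: 11.65
tcp_pos: [0.5765, 0.2983, 0.2191]
orientation: [1.934, 1.652, -0.784]
contact_force: [1.4, 1.3, -0.8]
grip_width: 0.0102
```

```bash
python3 -c "
from h import *
st()"
```

```text
tcp [576.5 298.3 219.1] toolx [ 0.11   0.715 -0.69 ] toolz [-0.117 -0.68  -0.723] F [ 1.4  1.3 -0.8] grip 10.2 j [-0.63  0.8  -0.27  1.24  0.55  1.81  0.46] t 11.7
```

{"method": "send_rows", "body": {
  "motion": [
    {"dp":[0.0012,0.0105,-0.005],"rot":[0,0,0],"grip":0.0},
    {"dp":[0.0012,0.012,-0.0045],"rot":[0,0,0],"grip":0.0},
    {"dp":[0.0012,0.0115,-0.005],"rot":[0,0,0],"grip":0.0},
    {"dp":[0.0012,0.011,-0.006],"rot":[0,0,0],"grip":0.0},
    {"dp":[0,0,0],"rot":[0,0,0],"grip":0.0}
  ]
}}

```text
clock: 12.28
tcp_pos: [0.5818, 0.3415, 0.2029]
orientation: [1.937, 1.644, -0.787]
contact_force: [1.6, 2.0, -2.0]
grip_width: 0.0104
```

```bash
python3 -c "
from h import *
st()"
```

```text
tcp [581.8 341.5 202.9] toolx [ 0.114  0.712 -0.693] toolz [-0.12  -0.682 -0.721] F [ 1.6  2.  -2. ] grip 10.4 j [-0.68  0.87 -0.26  1.14  0.54  1.85  0.45] t 12.3
```

{"method": "send_rows", "body": {
  "motion": [
    {"dp":[0.0012,0.0105,-0.008],"rot":[0.03,-0.003,0],"grip":0.0},
    {"dp":[0.001,0.009,-0.008],"rot":[0.03,-0.003,0],"grip":0.0},
    {"dp":[0.0006,0.006,-0.006],"rot":[0.02,-0.002,0],"grip":0.0},
    {"dp":[0,0,0],"rot":[0,0,0],"grip":0.0}
  ]
}}

```text
clock: 12.78
tcp_pos: [0.585, 0.368, 0.1824]
orientation: [1.997, 1.696, -0.718]
contact_force: [1.0, 0.6, -0.2]
grip_width: 0.0103
```

```bash
python3 -c "
from h import *
st()"
```

```text
tcp [585.  368.  182.4] toolx [ 0.122  0.768 -0.628] toolz [-0.114 -0.618 -0.778] F [ 1.   0.6 -0.2] grip 10.3 j [-0.67  0.88 -0.28  1.12  0.51  1.79  0.43] t 12.8
```

{"method": "send_rows", "body": {
  "motion": [
    {"dp":[0.0005,0.004,-0.004],"rot":[0,0,0],"grip":0.0},
    {"dp":[0,0,0],"rot":[0,0,0],"grip":0.0},
    {"dp":[0,0,0],"rot":[0,0,0],"grip":0.045},
    {"dp":[0,0,0],"rot":[0,0,0],"grip":0.045},
    {"dp":[0,0,0],"rot":[0,0,0],"grip":0.045},
    {"dp":[0.0035,0.0185,0.0235],"rot":[0,0,0],"grip":0.045},
    {"dp":[0.0035,0.0185,0.0235],"rot":[0,0,0],"grip":0.045},
    {"dp":[0.003,0.0185,0.0235],"rot":[0,0,0],"grip":0.045},
    {"dp":[0.003,0.0185,0.03],"rot":[0,0,0],"grip":0.045},
    {"dp":[0,0.01,0.05],"rot":[0.05,-0.005,0],"grip":0.045},
    {"dp":[0,0,0.06],"rot":[0.1,-0.01,0],"grip":0.045},
    {"dp":[0,0,0.06],"rot":[0.1,-0.01,0],"grip":0.045},
    {"dp":[0,0,0],"rot":[0.1,-0.01,0],"grip":0.045}
  ]
}}

```text
clock: 14.4
tcp_pos: [0.5875, 0.4207, 0.3852]
orientation: [2.207, 1.9, -0.46]
contact_force: [0.3, -0.5, -0.8]
grip_width: 0.045
```

```bash
python3 -c "
from h import *
st()"
```

```text
tcp [587.5 420.7 385.2] toolx [ 0.129  0.926 -0.356] toolz [-0.107 -0.343 -0.933] F [ 0.3 -0.5 -0.8] grip 45.0 j [-1.06  0.75  0.63  0.94 -0.17  1.83  0.89] t 14.4
```

{"method": "send_rows", "body": {
  "motion": [
    {"dp":[0,0,0.045],"rot":[0.08,-0.008,0],"grip":0.08},
    {"dp":[0,-0.05,0],"rot":[0.08,-0.008,0],"grip":0.08},
    {"dp":[0,-0.055,0],"rot":[0.08,-0.008,0],"grip":0.08},
    {"dp":[0,-0.055,0],"rot":[0.08,-0.008,0],"grip":0.08},
    {"dp":[0,-0.055,0],"rot":[0,0,0],"grip":0.08},
    {"dp":[0,-0.055,0],"rot":[0,0,-0.16],"grip":0.08},
    {"dp":[0,-0.055,0],"rot":[0,0,-0.16],"grip":0.08},
    {"dp":[0,-0.055,0],"rot":[0,0,-0.16],"grip":0.08},
    {"dp":[-0.01,-0.055,-0.01],"rot":[0,0,-0.16],"grip":0.08},
    {"dp":[-0.01,-0.055,-0.02],"rot":[0,0,-0.16],"grip":0.08},
    {"dp":[-0.01,-0.055,-0.02],"rot":[0,0,-0.16],"grip":0.08},
    {"dp":[-0.01,-0.05,-0.02],"rot":[0,0,-0.16],"grip":0.08},
    {"dp":[-0.01,-0.05,-0.03],"rot":[0,0,-0.16],"grip":0.08},
    {"dp":[-0.01,-0.03,-0.03],"rot":[0,0,-0.16],"grip":0.08},
    {"dp":[0,0,0],"rot":[0,0,0],"grip":0.08}
  ]
}}

```text
clock: 16.27
tcp_pos: [0.5162, -0.2805, 0.3029]
orientation: [-3.072, 0.095, 0.031]
contact_force: [0.8, 0.3, 0.2]
grip_width: 0.0802
```

```bash
python3 -c "
from h import *
st()
c=grab('scene');s=grab('side')
o=np.zeros((600,800,3),np.uint8);o[:480,:320]=c['img'][:,230:550,::-1];o[:,320:]=cv2.resize(s['img'][170:470,210:450,::-1],None,fx=2,fy=2);cv2.imwrite('pics/5.png',o)
cv2.imwrite('pics/5s.png',s['img'][:,:,::-1]);cv2.imwrite('pics/5c.png',c['img'][:,:,::-1])"
```

```text
tcp [ 516.2 -280.5  302.9] toolx [ 0.998 -0.061 -0.023] toolz [-0.018  0.069 -0.997] F [0.8 0.3 0.2] grip 80.2 j [-0.32  0.45  1.04  1.69 -0.45  1.3   0.77] t 16.3
```

View pics/5.png

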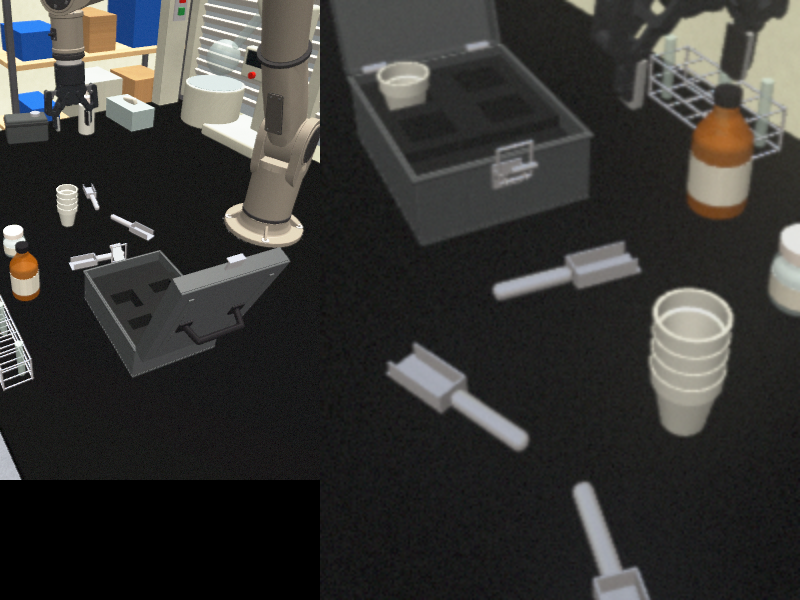

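```bash
python3 - <<'E'
from h import *
s=still("side");c=still("scene")
I={"side":cv2.imread("pics/5s.png"),"scene":cv2.imread("pics/5c.png")}
box={"side":(360,300,440,400),"scene":(275,175,320,235)}
pts={}
for n,(x0,y0,x1,y1) in box.items():
    im=I[n][y0:y1,x0:x1];m=(im.min(2)>95).astype(np.uint8)
    k,l,stt,cen=cv2.connectedComponentsWithStats(m);i=1+stt[1:,4].argmax();m=(l==i)
    ys=np.where(m.any(1))[0];rows=[(y+y0,np.where(m[y])[0].min()+x0,np.where(m[y])[0].max()+x0) for y in ys]
    print(n,rows[::2]);
X=lambda cx,cy,z:(.560+.110*cx-.994*cy,.153+.994*cx+.110*cy,z)
for k,(a,b) in dict(w1=(-.012,-.049),w2=(-.012,.049),w3=(.072,-.049),w4=(.072,.049)).items(): print(k,proj(s,X(a,b,.076)).round(1),proj(c,X(a,b,.076)).round(1))
for nm,z in (("top",.12),("bot",0)): print(nm,proj(s,(.5215,-.31,z)).round(1),proj(c,(.5215,-.31,z)).round(1))
E
```

```text
side [(np.int64(314), np.int64(388), np.int64(399)), (np.int64(316), np.int64(383), np.int64(406)), (np.int64(318), np.int64(380), np.int64(409)), (np.int64(320), np.int64(378), np.int64(412)), (np.int64(322), np.int64(377), np.int64(413)), (np.int64(324), np.int64(376), np.int64(415)), (np.int64(326), np.int64(376), np.int64(415)), (np.int64(328), np.int64(376), np.int64(416)), (np.int64(330), np.int64(377), np.int64(416)), (np.int64(332), np.int64(376), np.int64(415)), (np.int64(334), np.int64(376), np.int64(415)), (np.int64(336), np.int64(376), np.int64(415)), (np.int64(338), np.int64(376), np.int64(415)), (np.int64(340), np.int64(375), np.int64(414)), (np.int64(342), np.int64(375), np.int64(414)), (np.int64(344), np.int64(375), np.int64(414)), (np.int64(346), np.int64(376), np.int64(414)), (np.int64(348), np.int64(375), np.int64(413)), (np.int64(350), np.int64(374), np.int64(413)), (np.int64(352), np.int64(375), np.int64(412)), (np.int64(354), np.int64(375), np.int64(412)), (np.int64(356), np.int64(376), np.int64(412)), (np.int64(358), np.int64(376), np.int64(412)), (np.int64(360
[... 1173 characters left out ...]
int64(206), np.int64(287), np.int64(307)), (np.int64(208), np.int64(287), np.int64(306)), (np.int64(210), np.int64(288), np.int64(306)), (np.int64(212), np.int64(289), np.int64(305)), (np.int64(214), np.int64(289), np.int64(304)), (np.int64(216), np.int64(290), np.int64(304)), (np.int64(218), np.int64(290), np.int64(304)), (np.int64(220), np.int64(291), np.int64(303)), (np.int64(222), np.int64(291), np.int64(303)), (np.int64(224), np.int64(292), np.int64(302)), (np.int64(226), np.int64(295), np.int64(299))]
w1 [302.8 223.3] [356.7 300. ]
w2 [264.4 232.8] [394.4 288.3]
w3 [289.6 208.9] [375.3 325.9]
w4 [252.9 217.3] [414.8 312.5]
top [396.9 330.7] [297.4 187. ]
bot [391.5 382.8] [298.  220.9]
```

```bash
python3 - <<'E'
from h import *
s=still("side");c=still("scene")
print(tri((s,396.3,328),(c,297,188.5)),tri((s,392,381),(c,297.2,221)))
print(plane(s,396.3,328,.12),plane(c,297,188.5,.12))
E
```

```text
(array([ 0.52567829, -0.30402496,  0.11905282]), [np.float64(0.2), np.float64(0.2)]) (array([ 0.52447529, -0.30854172,  0.00142159]), [np.float64(0.6), np.float64(0.6)])
[ 0.52479016 -0.30471574  0.12      ] [ 0.52655171 -0.30267437  0.12      ]
```

{"method": "send_rows", "body": {
  "motion": [
    {"dp":[0.009,-0.0255,-0.05],"rot":[-0.069,-0.018,-0.05],"grip":0.08},
    {"dp":[0,0,-0.05],"rot":[0,0,0],"grip":0.08},
    {"dp":[0,0,-0.05],"rot":[0,0,0],"grip":0.08},
    {"dp":[0,0,0],"rot":[0,0,0],"grip":0.08}
  ]
}}

```text
clock: 16.88
tcp_pos: [0.5371, -0.2981, 0.1564]
orientation: [-3.138, 0.134, -0.025]
contact_force: [-0.4, 0.1, 1.0]
grip_width: 0.0799
```

```bash
python3 -c "
from h import *
o=st();t=o['tcp_pos']
w=grab('wrist');s=grab('side')
a=w['img'][:,:,::-1].copy()
for k in range(24):
    q=k*np.pi/12; cv2.circle(a,tuple(int(v) for v in proj(w,(.525+.031*np.cos(q),-.3055+.031*np.sin(q),.119))),1,(0,0,255),-1)
b=s['img'][250:400,310:470,::-1].copy()
p=proj(s,t)-[310,250];cv2.circle(b,tuple(int(v) for v in p),1,(0,0,255),-1)
o=np.zeros((600,800,3),np.uint8);o[:480,:400]=a[:,120:520];o[:375,400:]=cv2.resize(b,None,fx=2.5,fy=2.5);cv2.imwrite('pics/6.png',o)"
```

```text
tcp [ 537.1 -298.1  156.4] toolx [ 0.996 -0.085  0.016] toolz [ 0.016 -0.001 -1.   ] F [-0.4  0.1  1. ] grip 79.9 j [-0.23  0.62  0.92  1.83 -0.6   0.98  0.85] t 16.9
```

View pics/6.png

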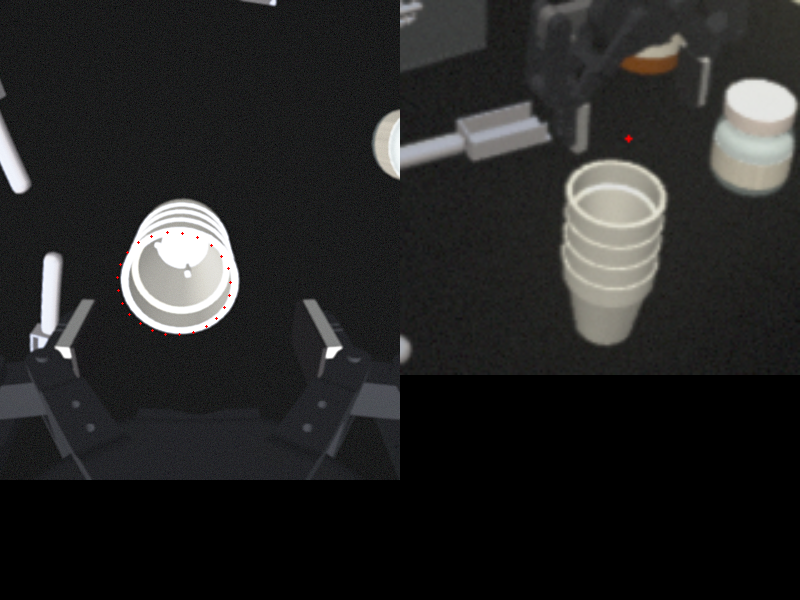

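Rim measured at 119 mm (120 expected). The wrist overlay shows the cup centre about 3 mm to +x of my estimate, and the open fingertips sit ~10 mm above the TCP. Now I'll centre and descend to grip only the top collar.

{"method": "send_rows", "body": {
  "motion": [
    {"dp":[-0.0105,-0.0075,-0.01],"rot":[0,0.016,-0.02],"grip":0.08},
    {"dp":[0,0,-0.02],"rot":[0,0,0],"grip":0.08},
    {"dp":[0,0,-0.02],"rot":[0,0,0],"grip":0.08},
    {"dp":[0,0,0],"rot":[0,0,0],"grip":0.08},
    {"dp":[0,0,0],"rot":[0,0,0],"grip":0.08}
  ]
}}

```text
clock: 17.6
tcp_pos: [0.5304, -0.3099, 0.1119]
orientation: [3.131, -0.167, 0.02]
contact_force: [-0.2, 0.3, -0.7]
grip_width: 0.0798
```

```bash
python3 -c "
from h import *
o=st()"
```

```text
tcp [ 530.4 -309.9  111.9] toolx [ 0.994 -0.107  0.013] toolz [ 0.012 -0.007 -1.   ] F [-0.2  0.3 -0.7] grip 79.8 j [-0.18  0.67  0.87  1.86 -0.65  0.9   0.89] t 17.6
```

{"method": "send_rows", "body": {
  "motion": [
    {"dp":[-0.003,0.004,-0.004],"rot":[0,0.01,0],"grip":0.075},
    {"dp":[-0.001,0,-0.007],"rot":[0,0,0],"grip":0.075},
    {"dp":[0,0,0],"rot":[0,0,0],"grip":0.075},
    {"dp":[0,0,0],"rot":[0,0,0],"grip":0.07}
  ]
}}

```text
clock: 18.1
tcp_pos: [0.5267, -0.3056, 0.1008]
orientation: [3.13, -0.166, 0.005]
contact_force: [0.3, 0.2, 0.3]
grip_width: 0.0701
```

```bash
python3 -c "
from h import *
o=st()"
```

```text
tcp [ 526.7 -305.6  100.8] toolx [ 0.994 -0.106  0.003] toolz [ 0.003 -0.007 -1.   ] F [0.3 0.2 0.3] grip 70.1 j [-0.18  0.68  0.86  1.87 -0.66  0.89  0.9 ] t 18.1
```

Close gently and lift a little, then look.

{"method": "send_rows", "body": {
  "motion": [
    {"dp":[0,0,0],"rot":[0,0,0],"grip":0.065},
    {"dp":[0,0,0],"rot":[0,0,0],"grip":0.055},
    {"dp":[0,0,0],"rot":[0,0,0],"grip":0.05},
    {"dp":[0,0,0],"rot":[0,0,0],"grip":0.05},
    {"dp":[0,0,0.01],"rot":[0,0,0],"grip":0.05},
    {"dp":[0,0,0.02],"rot":[0,0,0],"grip":0.05},
    {"dp":[0,0,0.025],"rot":[0,0,0],"grip":0.05},
    {"dp":[0,0,0.025],"rot":[0,0,0],"grip":0.05},
    {"dp":[0,0,0.01],"rot":[0,0,0],"grip":0.05},
    {"dp":[0,0,0],"rot":[0,0,0],"grip":0.05}
  ],
  "grip_force": 25
}}

```text
clock: 19.35
tcp_pos: [0.527, -0.3067, 0.1989]
orientation: [3.129, -0.168, 0.01]
contact_force: [0.7, -0.9, -0.4]
grip_width: 0.0595
```

```bash
python3 -c "
from h import *
o=st()
s=grab('side');c=grab('scene')
o=np.zeros((500,800,3),np.uint8);o[:500,:400]=cv2.resize(s['img'][200:400,310:470,::-1],None,fx=2.5,fy=2.5);o[:500,400:]=cv2.resize(c['img'][100:240,250:362,::-1],(400,500));cv2.imwrite('pics/7.png',o)"
```

```text
tcp [ 527.  -306.7  198.9] toolx [ 0.994 -0.107  0.007] toolz [ 0.006 -0.009 -1.   ] F [ 0.7 -0.9 -0.4] grip 59.5 j [-0.26  0.57  0.98  1.8  -0.54  1.05  0.81] t 19.4
```

View pics/7.png

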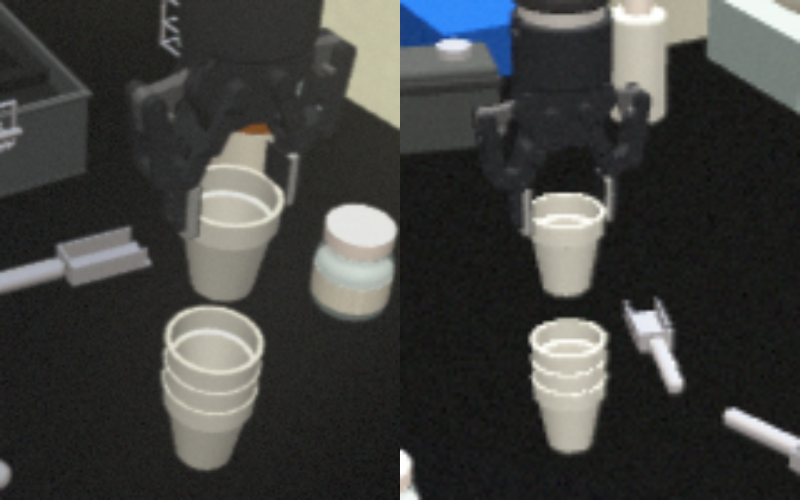

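Exactly one cup came up, upright; three stay nested in the stack. Well4 is already full, so wells 3, 1 and 2 need cups. I'll carry this one to well3 at (617, 219).

{"method": "send_rows", "body": {
  "motion": [
    {"dp":[0.008,0.04,0],"rot":[0,0,0],"grip":0.05},
    {"dp":[0.008,0.048,0],"rot":[0,0,0],"grip":0.05},
    {"dp":[0.008,0.048,0],"rot":[0,0,0],"grip":0.05},
    {"dp":[0.008,0.048,0],"rot":[0,0,0],"grip":0.05},
    {"dp":[0.008,0.048,0],"rot":[0,0,0],"grip":0.05},
    {"dp":[0.008,0.048,0],"rot":[0,0,0],"grip":0.05},
    {"dp":[0.008,0.048,0],"rot":[0,0,0],"grip":0.05},
    {"dp":[0.008,0.048,0],"rot":[0,0,0],"grip":0.05},
    {"dp":[0.008,0.048,0],"rot":[0,0,0],"grip":0.05},
    {"dp":[0.008,0.048,0],"rot":[0,0,0],"grip":0.05},
    {"dp":[0.004,0.03,0],"rot":[0,0,0],"grip":0.05},
    {"dp":[0,0,0],"rot":[0,0,0],"grip":0.05}
  ]
}}

```text
clock: 20.95
tcp_pos: [0.6028, 0.2134, 0.1854]
orientation: [3.122, -0.17, -0.021]
contact_force: [-0.5, -0.6, -1.1]
grip_width: 0.0596
```

```bash
python3 -c "
from h import *
o=st()"
```

```text
tcp [602.8 213.4 185.4] toolx [ 0.994 -0.108 -0.012] toolz [-0.014 -0.014 -1.   ] F [-0.5 -0.6 -1.1] grip 59.6 j [-1.1   0.68  1.    1.72 -0.62  1.11 -0.01] t 20.9
```

{"method": "send_rows", "body": {
  "motion": [
    {"dp":[0.014,0.006,-0.01],"rot":[0.014,-0.014,0],"grip":0.05},
    {"dp":[0,0,-0.015],"rot":[0,0,0],"grip":0.05},
    {"dp":[0,0,0],"rot":[0,0,0],"grip":0.05},
    {"dp":[0,0,0],"rot":[0,0,0],"grip":0.05}
  ]
}}

```text
clock: 21.45
tcp_pos: [0.6169, 0.2144, 0.157]
orientation: [3.135, -0.18, -0.003]
contact_force: [0.4, 0.1, -0.3]
grip_width: 0.0593
```

```bash
python3 -c "
from h import *
o=st()"
```

```text
tcp [616.9 214.4 157. ] toolx [ 0.993 -0.115 -0.002] toolz [-0.002 -0.002 -1.   ] F [ 0.4  0.1 -0.3] grip 59.3 j [-1.06  0.72  0.96  1.72 -0.66  1.07  0.01] t 21.4
```

{"method": "send_rows", "body": {
  "motion": [
    {"dp":[0,0.005,0],"rot":[0,0,0],"grip":0.05},
    {"dp":[0,0,-0.012],"rot":[0,0,0],"grip":0.05},
    {"dp":[0,0,-0.012],"rot":[0,0,0],"grip":0.05},
    {"dp":[0,0,0],"rot":[0,0,0],"grip":0.05},
    {"dp":[0,0,0],"rot":[0,0,0],"grip":0.05}
  ]
}}

```text
clock: 22.08
tcp_pos: [0.6168, 0.2194, 0.1317]
orientation: [3.135, -0.181, -0.002]
contact_force: [0.3, -0.5, -0.2]
grip_width: 0.0597
```

```bash
python3 -c "
from h import *
o=st()
s=grab('side')
for z,r in((.040,0),): pass
for nm,X in(('rimcentre pred',(o['tcp_pos'][0],o['tcp_pos'][1],o['tcp_pos'][2]+.019)),): print(nm,proj(s,X))
"
```

```text
tcp [616.8 219.4 131.7] toolx [ 0.993 -0.115 -0.001] toolz [-0.002 -0.001 -1.   ] F [ 0.3 -0.5 -0.2] grip 59.7 j [-1.05  0.74  0.94  1.74 -0.69  1.03  0.02] t 22.1
rimcentre pred [288.04470741 181.89973015]
```

Spot on (616.8, 219.4). I'll lower in steps, watching the force.

{"method": "send_rows", "body": {
  "motion": [
    {"dp":[0,0,-0.012],"rot":[0,0,0],"grip":0.05},
    {"dp":[0,0,-0.012],"rot":[0,0,0],"grip":0.05},
    {"dp":[0,0,-0.008],"rot":[0,0,0],"grip":0.05},
    {"dp":[0,0,-0.006],"rot":[0,0,0],"grip":0.05},
    {"dp":[0,0,0],"rot":[0,0,0],"grip":0.05}
  ]
}}

```text
clock: 22.75
tcp_pos: [0.6166, 0.2189, 0.0908]
orientation: [3.134, -0.181, -0.003]
contact_force: [-0.5, -0.5, -0.6]
grip_width: 0.0595
```

```bash
python3 -c "
from h import *
o=st()
"
```

```text
tcp [616.6 218.9  90.8] toolx [ 0.993 -0.115 -0.002] toolz [-0.002 -0.002 -1.   ] F [-0.5 -0.5 -0.6] grip 59.5 j [-1.02  0.79  0.89  1.76 -0.73  0.97  0.06] t 22.8
```

{"method": "send_rows", "body": {
  "motion": [
    {"dp":[0,0,-0.003],"rot":[0,0,0],"grip":0.05},
    {"dp":[0,0,-0.002],"rot":[0,0,0],"grip":0.05},
    {"dp":[0,0,0],"rot":[0,0,0],"grip":0.05}
  ]
}}

```text
clock: 23.12
tcp_pos: [0.617, 0.2186, 0.0877]
orientation: [3.136, -0.182, -0.002]
contact_force: [-0.8, -0.4, -0.8]
grip_width: 0.0596
```

{"method": "send_rows", "body": {
  "motion": [
    {"dp":[0,0,-0.003],"rot":[0,0,0],"grip":0.05},
    {"dp":[0,0,0],"rot":[0,0,0],"grip":0.05}
  ]
}}

```text
clock: 23.38
tcp_pos: [0.6175, 0.2186, 0.0878]
orientation: [-3.135, 0.182, 0.002]
contact_force: [-0.3, -0.4, -0.8]
grip_width: 0.0594
```

{"method": "send_rows", "body": {
  "motion": [
    {"dp":[0,0,-0.004],"rot":[0,0,0],"grip":0.05},
    {"dp":[0,0,-0.004],"rot":[0,0,0],"grip":0.05}
  ]
}}

```text
clock: 23.62
tcp_pos: [0.6181, 0.2188, 0.0871]
orientation: [-3.129, 0.182, 0.004]
contact_force: [-17.0, -1.8, 40.4]
grip_width: 0.0594
```

{"method": "send_rows", "body": {
  "motion": [
    {"dp":[-0.001,0,0.002],"rot":[0,0,0],"grip":0.065},
    {"dp":[0,0,0],"rot":[0,0,0],"grip":0.07},
    {"dp":[0,0,0],"rot":[0,0,0],"grip":0.072},
    {"dp":[0,0,0.02],"rot":[0,0,0],"grip":0.072},
    {"dp":[0,0,0.04],"rot":[0,0,0],"grip":0.075},
    {"dp":[0,0,0.05],"rot":[0,0,0],"grip":0.075},
    {"dp":[-0.008,-0.05,0],"rot":[0,0,0],"grip":0.075},
    {"dp":[-0.008,-0.05,0],"rot":[0,0,0],"grip":0.075},
    {"dp":[-0.008,-0.05,0],"rot":[0,0,0],"grip":0.075},
    {"dp":[-0.008,-0.05,0],"rot":[0,0,0],"grip":0.075},
    {"dp":[-0.008,-0.05,0],"rot":[0,0,0],"grip":0.075},
    {"dp":[-0.008,-0.05,0],"rot":[0,0,0],"grip":0.075},
    {"dp":[-0.008,-0.05,0],"rot":[0,0,0],"grip":0.075},
    {"dp":[-0.008,-0.05,0],"rot":[0,0,0],"grip":0.075},
    {"dp":[-0.008,-0.05,0],"rot":[0,0,0],"grip":0.075},
    {"dp":[-0.008,-0.05,0],"rot":[0,0,0],"grip":0.075},
    {"dp":[0,0,0],"rot":[0,0,0],"grip":0.075}
  ]
}}

```text
clock: 25.75
tcp_pos: [0.5349, -0.2975, 0.2173]
orientation: [-3.131, 0.182, -0.021]
contact_force: [-0.2, 1.3, 0.6]
grip_width: 0.0752
```

```bash
python3 - <<'E'
from h import *
st()
s=grab('side');c=grab('scene')
o=np.zeros((480,800,3),np.uint8)
o[:480,:400]=cv2.resize(s['img'][160:304,220:340,::-1],(400,480));o[:480,400:]=cv2.resize(c['img'][220:380,310:443,::-1],(400,480));cv2.imwrite('pics/8.png',o)
m=(s["img"][300:400,360:440].min(2)>95).astype(np.uint8)
k,l,q,cen=cv2.connectedComponentsWithStats(m);i=1+q[1:,4].argmax();print("stack bbox side",q[i]+[360,300,0,0,0])
E
```

```text
tcp [ 534.9 -297.5  217.3] toolx [ 0.993 -0.116  0.013] toolz [ 0.014  0.005 -1.   ] F [-0.2  1.3  0.6] grip 75.2 j [-0.28  0.56  0.99  1.78 -0.54  1.09  0.78] t 25.8
stack bbox side [ 374  322   42   66 2061]
```

View pics/8.png

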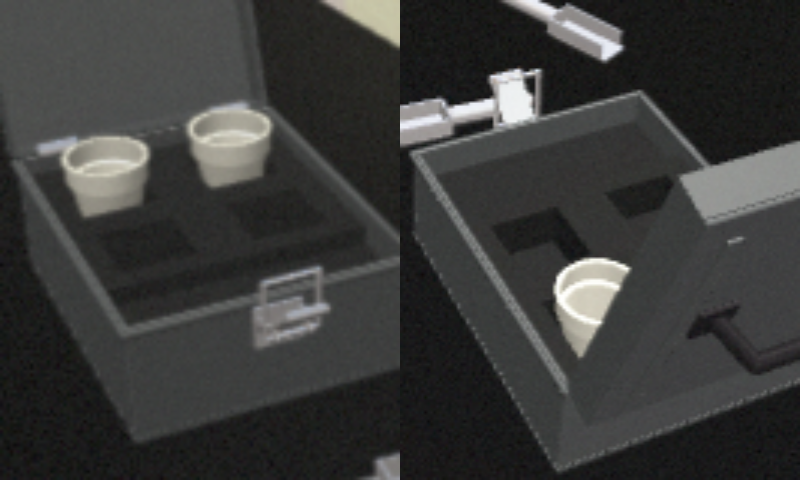

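The side view shows cup 1 fully seated in well3, level with the kit cup in well4. On to the second cup.

{"method": "send_rows", "body": {
  "motion": [
    {"dp":[-0.008,-0.008,-0.02],"rot":[-0.005,0.014,0],"grip":0.08},
    {"dp":[0,0,-0.04],"rot":[0,0,0],"grip":0.08},
    {"dp":[0,0,-0.03],"rot":[0,0,0],"grip":0.08},
    {"dp":[0,0,0],"rot":[0,0,0],"grip":0.08},
    {"dp":[0,0,0],"rot":[0,0,0],"grip":0.08}
  ]
}}

```text
clock: 26.48
tcp_pos: [0.5297, -0.2942, 0.1209]
orientation: [-3.133, 0.154, 0.008]
contact_force: [-0.2, -0.2, 0.1]
grip_width: 0.0797
```

```bash
python3 - <<'E'
from h import *
st()
E
```

```text
tcp [ 529.7 -294.2  120.9] toolx [ 0.995 -0.098 -0.006] toolz [-0.005  0.005 -1.   ] F [-0.2 -0.2  0.1] grip 79.7 j [-0.21  0.66  0.89  1.86 -0.63  0.94  0.87] t 26.5
```

{"method": "send_rows", "body": {
  "motion": [
    {"dp":[-0.003,-0.0115,-0.005],"rot":[0,0,0],"grip":0.08},
    {"dp":[0,0,0],"rot":[0,0,0],"grip":0.08},
    {"dp":[0,0,0],"rot":[0,0,0],"grip":0.08}
  ]
}}

```text
clock: 26.85
tcp_pos: [0.5277, -0.3072, 0.1178]
orientation: [-3.135, 0.154, 0.003]
contact_force: [0.4, 0.7, -0.4]
grip_width: 0.0799
```

{"method": "send_rows", "body": {
  "motion": [
    {"dp":[-0.001,0.001,-0.012],"rot":[0,0,0],"grip":0.08},
    {"dp":[0,0,-0.012],"rot":[0,0,0],"grip":0.08},
    {"dp":[0,0,-0.008],"rot":[0,0,0],"grip":0.075},
    {"dp":[0,0,0],"rot":[0,0,0],"grip":0.07},
    {"dp":[0,0,0],"rot":[0,0,0],"grip":0.07}
  ]
}}

```text
clock: 27.48
tcp_pos: [0.5265, -0.3057, 0.0832]
orientation: [-3.134, 0.153, 0.004]
contact_force: [1.2, 1.1, -0.3]
grip_width: 0.0698
```

{"method": "send_rows", "body": {
  "motion": [
    {"dp":[0,0,0],"rot":[0,0,0],"grip":0.065},
    {"dp":[0,0,0],"rot":[0,0,0],"grip":0.055},
    {"dp":[0,0,0],"rot":[0,0,0],"grip":0.05},
    {"dp":[0,0,0],"rot":[0,0,0],"grip":0.05},
    {"dp":[0,0,0.01],"rot":[0,0,0],"grip":0.05},
    {"dp":[0,0,0.02],"rot":[0,0,0],"grip":0.05},
    {"dp":[0,0,0.025],"rot":[0,0,0],"grip":0.05},
    {"dp":[0,0,0.025],"rot":[0,0,0],"grip":0.05},
    {"dp":[0,0,0.03],"rot":[0,0,0],"grip":0.05},
    {"dp":[0,0,0],"rot":[0,0,0],"grip":0.05}
  ]
}}

```text
clock: 28.72
tcp_pos: [0.527, -0.3074, 0.2038]
orientation: [-3.136, 0.156, -0.004]
contact_force: [-0.5, 0.6, -0.9]
grip_width: 0.0598
```

```bash
cat > chk.py <<'E'
from h import *
st();f=grab('side')
m=(f["img"][:,350:450].min(2)>95).astype(np.uint8);m[:180]=0
k,l,q,_=cv2.connectedComponentsWithStats(m)
print([list(a+[350,0,0,0,0]) for a in q[1:] if a[4]>150])
E
python3 chk.py
```

```text
tcp [ 527.  -307.4  203.8] toolx [ 0.995 -0.099  0.002] toolz [ 0.003  0.001 -1.   ] F [-0.5  0.6 -0.9] grip 59.8 j [-0.26  0.57  0.98  1.79 -0.54  1.07  0.82] t 28.7
[[np.int64(350), np.int64(180), np.int64(34), np.int64(23), np.int64(365)], [np.int64(391), np.int64(180), np.int64(48), np.int64(9), np.int64(286)], [np.int64(439), np.int64(180), np.int64(11), np.int64(35), np.int64(280)], [np.int64(383), np.int64(253), np.int64(42), np.int64(65), np.int64(1817)], [np.int64(435), np.int64(281), np.int64(15), np.int64(46), np.int64(536)], [np.int64(350), np.int64(291), np.int64(20), np.int64(20), np.int64(282)], [np.int64(374), np.int64(330), np.int64(41), np.int64(58), np.int64(1742)], [np.int64(350), np.int64(425), np.int64(28), np.int64(55), np.int64(780)]]
```

{"method": "send_rows", "body": {
  "motion": [
    {"dp":[0.009,0.04,0],"rot":[0,0,0],"grip":0.05},
    {"dp":[0.0095,0.048,0],"rot":[0,0,0],"grip":0.05},
    {"dp":[0.0095,0.048,0],"rot":[0,0,0],"grip":0.05},
    {"dp":[0.0095,0.048,0],"rot":[0,0,0],"grip":0.05},
    {"dp":[0.0095,0.048,0],"rot":[0,0,0],"grip":0.05},
    {"dp":[0.0095,0.048,0],"rot":[0,0,0],"grip":0.05},
    {"dp":[0.0095,0.048,0],"rot":[0,0,0],"grip":0.05},
    {"dp":[0.0095,0.048,0],"rot":[0,0,0],"grip":0.05},
    {"dp":[0.0095,0.04,0],"rot":[0,0,0],"grip":0.05},
    {"dp":[0,0.01,-0.01],"rot":[0,0,0],"grip":0.05},
    {"dp":[0,0,0],"rot":[0,0,0],"grip":0.05},
    {"dp":[0,0,0],"rot":[0,0,0],"grip":0.05}
  ]
}}

```text
clock: 30.28
tcp_pos: [0.6043, 0.1322, 0.1856]
orientation: [3.137, -0.162, -0.019]
contact_force: [-0.3, -0.4, -1.1]
grip_width: 0.0596
```

```bash
python3 -c "
from h import *
st()"
```

```text
tcp [604.3 132.2 185.6] toolx [ 0.995 -0.103 -0.012] toolz [-0.012  0.    -1.   ] F [-0.3 -0.4 -1.1] grip 59.6 j [-0.99  0.64  1.    1.78 -0.6   1.08  0.12] t 30.3
```

{"method": "send_rows", "body": {
  "motion": [
    {"dp":[0.003,0.004,-0.018],"rot":[0,-0.012,0],"grip":0.05},
    {"dp":[0,0,-0.018],"rot":[0,0,0],"grip":0.05},
    {"dp":[0,0,-0.012],"rot":[0,0,0],"grip":0.05},
    {"dp":[0,0,0],"rot":[0,0,0],"grip":0.05},
    {"dp":[0,0,0],"rot":[0,0,0],"grip":0.05}
  ]
}}

```text
clock: 30.9
tcp_pos: [0.6075, 0.1296, 0.1372]
orientation: [3.136, -0.176, 0.001]
contact_force: [-0.3, -0.1, 0.4]
grip_width: 0.0598
```

{"method": "send_rows", "body": {
  "motion": [
    {"dp":[0,0.006,0],"rot":[0,0,0],"grip":0.05},
    {"dp":[0,0,0],"rot":[0,0,0],"grip":0.05},
    {"dp":[0,0,-0.012],"rot":[0,0,0],"grip":0.05},
    {"dp":[0,0,-0.01],"rot":[0,0,0],"grip":0.05},
    {"dp":[0,0,-0.01],"rot":[0,0,0],"grip":0.05},
    {"dp":[0,0,-0.008],"rot":[0,0,0],"grip":0.05},
    {"dp":[0,0,-0.004],"rot":[0,0,0],"grip":0.05},
    {"dp":[0,0,0],"rot":[0,0,0],"grip":0.05}
  ]
}}

```text
clock: 31.9
tcp_pos: [0.6077, 0.1355, 0.0905]
orientation: [3.135, -0.176, 0.002]
contact_force: [0.9, -0.8, -0.9]
grip_width: 0.0596
```

{"method": "send_rows", "body": {
  "motion": [
    {"dp":[0,0,-0.003],"rot":[0,0,0],"grip":0.05},
    {"dp":[0,0,-0.001],"rot":[0,0,0],"grip":0.05},
    {"dp":[0,0,0],"rot":[0,0,0],"grip":0.05}
  ]
}}

```text
clock: 32.28
tcp_pos: [0.6083, 0.1352, 0.0882]
orientation: [-3.137, 0.177, -0.004]
contact_force: [-0.1, 0.8, -1.7]
grip_width: 0.0593
```

Within 1 mm of the floor: one small press, then release and back to the stack.

{"method": "send_rows", "body": {
  "motion": [
    {"dp":[-0.0005,0,-0.003],"rot":[0,0,0],"grip":0.05},
    {"dp":[0,0,0],"rot":[0,0,0],"grip":0.065},
    {"dp":[0,0,0],"rot":[0,0,0],"grip":0.07},
    {"dp":[0,0,0],"rot":[0,0,0],"grip":0.072},
    {"dp":[0,0,0.02],"rot":[0,0,0],"grip":0.072},
    {"dp":[0,0,0.04],"rot":[0,0,0],"grip":0.075},
    {"dp":[0,0,0.05],"rot":[0,0,0],"grip":0.075},
    {"dp":[-0.009,-0.05,0],"rot":[0,0,0],"grip":0.075},
    {"dp":[-0.009,-0.05,0],"rot":[0,0,0],"grip":0.075},
    {"dp":[-0.009,-0.05,0],"rot":[0,0,0],"grip":0.075},
    {"dp":[-0.009,-0.05,0],"rot":[0,0,0],"grip":0.075},
    {"dp":[-0.009,-0.05,0],"rot":[0,0,0],"grip":0.075},
    {"dp":[-0.009,-0.05,0],"rot":[0,0,0],"grip":0.075},
    {"dp":[-0.009,-0.05,0],"rot":[0,0,0],"grip":0.075},
    {"dp":[-0.009,-0.05,-0.02],"rot":[0,0,0],"grip":0.075},
    {"dp":[-0.004,-0.03,-0.03],"rot":[0,0,0],"grip":0.08},
    {"dp":[0,0,-0.03],"rot":[0,0,0],"grip":0.08},
    {"dp":[0,0,0],"rot":[0,0,0],"grip":0.08},
    {"dp":[0,0,0],"rot":[0,0,0],"grip":0.08}
  ]
}}

```text
clock: 34.65
tcp_pos: [0.5323, -0.3108, 0.1387]
orientation: [3.135, -0.176, 0.037]
contact_force: [0.1, -0.4, 0.7]
grip_width: 0.0801
```

```bash
python3 chk.py
```

```text
tcp [ 532.3 -310.8  138.7] toolx [ 0.993 -0.112  0.024] toolz [ 0.024 -0.003 -1.   ] F [ 0.1 -0.4  0.7] grip 80.1 j [-0.2   0.64  0.9   1.84 -0.63  0.95  0.88] t 34.6
[[np.int64(350), np.int64(180), np.int64(100), np.int64(64), np.int64(1245)], [np.int64(388), np.int64(223), np.int64(47), np.int64(12), np.int64(243)], [np.int64(435), np.int64(281), np.int64(15), np.int64(46), np.int64(528)], [np.int64(350), np.int64(291), np.int64(16), np.int64(20), np.int64(206)], [np.int64(375), np.int64(330), np.int64(40), np.int64(58), np.int64(1736)], [np.int64(350), np.int64(425), np.int64(28), np.int64(55), np.int64(779)]]
```

{"method": "send_rows", "body": {
  "motion": [
    {"dp":[-0.0055,0.005,-0.015],"rot":[0,0.024,0],"grip":0.08},
    {"dp":[0,0,-0.015],"rot":[0,0,0],"grip":0.08},
    {"dp":[0,0,0],"rot":[0,0,0],"grip":0.08},
    {"dp":[0,0,0],"rot":[0,0,0],"grip":0.08}
  ]
}}

```text
clock: 35.2
tcp_pos: [0.5282, -0.3034, 0.1081]
orientation: [3.134, -0.17, 0.0]
contact_force: [-0.3, -0.5, -0.0]
grip_width: 0.0799
```

{"method": "send_rows", "body": {
  "motion": [
    {"dp":[-0.0015,-0.002,-0.012],"rot":[0,0,0],"grip":0.08},
    {"dp":[0,0,-0.012],"rot":[0,0,0],"grip":0.08},
    {"dp":[0,0,-0.01],"rot":[0,0,0],"grip":0.078},
    {"dp":[0,0,-0.006],"rot":[0,0,0],"grip":0.075},
    {"dp":[0,0,0],"rot":[0,0,0],"grip":0.07},
    {"dp":[0,0,0],"rot":[0,0,0],"grip":0.07}
  ]
}}

```text
clock: 35.95
tcp_pos: [0.5263, -0.306, 0.0652]
orientation: [3.134, -0.171, 0.0]
contact_force: [0.4, 0.1, 0.3]
grip_width: 0.0702
```

Now close, lift, and carry towards well2 at (510, 146.5).

{"method": "send_rows", "body": {
  "motion": [
    {"dp":[0,0,0],"rot":[0,0,0],"grip":0.065},
    {"dp":[0,0,0],"rot":[0,0,0],"grip":0.055},
    {"dp":[0,0,0],"rot":[0,0,0],"grip":0.05},
    {"dp":[0,0,0],"rot":[0,0,0],"grip":0.05},
    {"dp":[0,0,0.01],"rot":[0,0,0],"grip":0.05},
    {"dp":[0,0,0.02],"rot":[0,0,0],"grip":0.05},
    {"dp":[0,0,0.025],"rot":[0,0,0],"grip":0.05},
    {"dp":[0,0,0.025],"rot":[0,0,0],"grip":0.05},
    {"dp":[0,0,0.03],"rot":[0,0,0],"grip":0.05},
    {"dp":[0,0,0.02],"rot":[0,0,0],"grip":0.05},
    {"dp":[0,0,0],"rot":[0,0,0],"grip":0.05}
  ]
}}

```text
clock: 37.33
tcp_pos: [0.5267, -0.3074, 0.2068]
orientation: [3.132, -0.173, 0.008]
contact_force: [0.2, -0.5, -1.6]
grip_width: 0.0602
```

```bash
python3 chk.py
```

```text
tcp [ 526.7 -307.4  206.8] toolx [ 0.994 -0.11   0.006] toolz [ 0.005 -0.005 -1.   ] F [ 0.2 -0.5 -1.6] grip 60.2 j [-0.27  0.57  0.99  1.79 -0.54  1.07  0.81] t 37.3
[[np.int64(351), np.int64(180), np.int64(32), np.int64(42), np.int64(412)], [np.int64(393), np.int64(180), np.int64(44), np.int64(6), np.int64(199)], [np.int64(439), np.int64(180), np.int64(11), np.int64(33), np.int64(290)], [np.int64(382), np.int64(252), np.int64(43), np.int64(65), np.int64(1832)], [np.int64(435), np.int64(281), np.int64(15), np.int64(46), np.int64(533)], [np.int64(350), np.int64(291), np.int64(20), np.int64(20), np.int64(280)], [np.int64(374), np.int64(338), np.int64(40), np.int64(50), np.int64(1424)], [np.int64(350), np.int64(425), np.int64(28), np.int64(55), np.int64(780)]]
```

{"method": "send_rows", "body": {
  "motion": [
    {"dp":[-0.001,0.04,0],"rot":[0,0,0],"grip":0.05},
    {"dp":[-0.001,0.048,0],"rot":[0,0,0],"grip":0.05},
    {"dp":[-0.001,0.048,0],"rot":[0,0,0],"grip":0.05},
    {"dp":[-0.001,0.048,0],"rot":[0,0,0],"grip":0.05},
    {"dp":[-0.001,0.048,0],"rot":[0,0,0],"grip":0.05},
    {"dp":[-0.001,0.048,0],"rot":[0,0,0],"grip":0.05},
    {"dp":[-0.001,0.048,0],"rot":[0,0,0],"grip":0.05},
    {"dp":[-0.002,0.048,0],"rot":[0,0,0],"grip":0.05},
    {"dp":[-0.002,0.045,0],"rot":[0,0,0],"grip":0.05},
    {"dp":[0,0.01,-0.01],"rot":[0,0,0],"grip":0.05},
    {"dp":[0,0,0],"rot":[0,0,0],"grip":0.05},
    {"dp":[0,0,0],"rot":[0,0,0],"grip":0.05}
  ]
}}

```text
clock: 38.88
tcp_pos: [0.5044, 0.137, 0.1842]
orientation: [3.125, -0.175, -0.022]
contact_force: [-0.3, -0.6, -0.2]
grip_width: 0.0609
```

```bash
python3 -c "
from h import *
st()"
```

```text
tcp [504.4 137.  184.2] toolx [ 0.994 -0.111 -0.013] toolz [-0.014 -0.011 -1.   ] F [-0.3 -0.6 -0.2] grip 60.9 j [-1.22  0.5   1.12  2.   -0.53  0.99  0.05] t 38.9
```

{"method": "send_rows", "body": {
  "motion": [
    {"dp":[0.0055,0.0095,-0.018],"rot":[0.011,-0.014,0],"grip":0.05},
    {"dp":[0,0,-0.018],"rot":[0,0,0],"grip":0.05},
    {"dp":[0,0,-0.01],"rot":[0,0,0],"grip":0.05},
    {"dp":[0,0,0],"rot":[0,0,0],"grip":0.05},
    {"dp":[0,0,0],"rot":[0,0,0],"grip":0.05}
  ]
}}

```text
clock: 39.5
tcp_pos: [0.5107, 0.1406, 0.1374]
orientation: [3.135, -0.189, 0.001]
contact_force: [0.7, -0.9, -0.5]
grip_width: 0.0606
```

{"method": "send_rows", "body": {
  "motion": [
    {"dp":[-0.0005,0.006,0],"rot":[0,0,0],"grip":0.05},
    {"dp":[0,0,0],"rot":[0,0,0],"grip":0.05},
    {"dp":[0,0,-0.012],"rot":[0,0,0],"grip":0.05},
    {"dp":[0,0,-0.01],"rot":[0,0,0],"grip":0.05},
    {"dp":[0,0,-0.01],"rot":[0,0,0],"grip":0.05},
    {"dp":[0,0,-0.008],"rot":[0,0,0],"grip":0.05},
    {"dp":[0,0,-0.005],"rot":[0,0,0],"grip":0.05},
    {"dp":[0,0,0],"rot":[0,0,0],"grip":0.05}
  ]
}}

```text
clock: 40.5
tcp_pos: [0.5102, 0.1464, 0.0895]
orientation: [3.134, -0.189, 0.001]
contact_force: [0.2, -0.1, -1.0]
grip_width: 0.0606
```

{"method": "send_rows", "body": {
  "motion": [
    {"dp":[0,0,-0.003],"rot":[0,0,0],"grip":0.05},
    {"dp":[0,0,-0.003],"rot":[0,0,0],"grip":0.05},
    {"dp":[0,0,0],"rot":[0,0,0],"grip":0.065},
    {"dp":[0,0,0],"rot":[0,0,0],"grip":0.07},
    {"dp":[0,0,0],"rot":[0,0,0],"grip":0.072},
    {"dp":[0,0,0.02],"rot":[0,0,0],"grip":0.072},
    {"dp":[0,0,0.04],"rot":[0,0,0],"grip":0.075},
    {"dp":[0,0,0.05],"rot":[0,0,0],"grip":0.075},
    {"dp":[0.004,-0.05,0.03],"rot":[0,0,0],"grip":0.06},
    {"dp":[0.004,-0.05,0],"rot":[0,0,0],"grip":0.05},
    {"dp":[0.004,-0.05,0],"rot":[0,0,0],"grip":0.05},
    {"dp":[0.004,-0.05,0],"rot":[0,0,0],"grip":0.05},
    {"dp":[0,-0.05,0],"rot":[0,0,0],"grip":0.05},
    {"dp":[0,-0.05,0],"rot":[0,0,0],"grip":0.05},
    {"dp":[0,0,0],"rot":[0,0,0],"grip":0.05},
    {"dp":[0,0,0],"rot":[0,0,0],"grip":0.05}
  ]
}}

```text
clock: 42.5
tcp_pos: [0.5278, -0.1632, 0.2439]
orientation: [-3.132, 0.19, -0.017]
contact_force: [-0.3, 0.0, -0.2]
grip_width: 0.0498
```

```bash
python3 - <<'E'
from h import *
st()
s=grab('side');w=grab('wrist')
import pickle;pickle.dump({n:{k:v for k,v in f.items() if k!="img"} for n,f in (("wrist",w),)},open("w9.pkl","wb"))
o=np.zeros((600,800,3),np.uint8)
b=s['img'][160:340,220:400,::-1]
b=cv2.convertScaleAbs(b,alpha=1.5,beta=10)
o[:400,:400]=cv2.resize(b,(400,400),interpolation=cv2.INTER_CUBIC);o[:480,400:]=cv2.resize(w['img'][:,100:420,::-1],(400,600),)[:480]
o[:,400:]=cv2.resize(w['img'][:,100:420,::-1],(400,600));cv2.imwrite('pics/9.png',o)
E
```

```text
tcp [ 527.8 -163.2  243.9] toolx [ 0.993 -0.121  0.011] toolz [ 0.011  0.003 -1.   ] F [-0.3  0.  -0.2] grip 49.8 j [-0.65  0.44  1.11  1.89 -0.45  1.08  0.53] t 42.5
```

View pics/9.png

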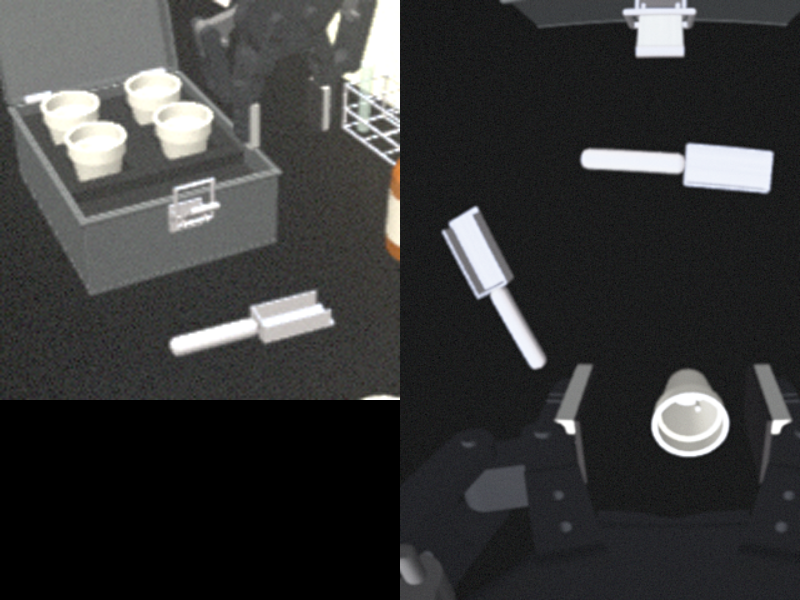

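Wrist and side views show four cups seated level, the last cup alone in the stack, and scoop A still beside the latch: handle end at wrist (248,128), root (329,132). I'll triangulate it and the trough edge.

```bash
python3 - <<'E'
from h import *
import pickle
s=still("side");w=pickle.load(open("w9.pkl","rb"))["wrist"];c=still("scene")
P=[]
for nm,a,b in(("hend",(298.8,315.7),(248,128)),("root",(335.2,306.5),(328.8,132))):
    X,r=tri((s,*a),(w,*b));P.append(X);print(nm,(X*1e3).round(1),r)
    print(" wrist@9mm",plane(w,*b,.009).round(4))
t=plane(w,398,133.6,.010);print("tip",t.round(4))
def case(X):
    d=np.array(X[:2])-[.56,.153];return (d@[.110,.994],d@[-.994,.110])
for p in((253.8,247.8),(330.3,229.8)): print("foam edge",np.round(case(plane(s,*p,.076)),3))
X=lambda cx,cy,z:(.560+.110*cx-.994*cy,.153+.994*cx+.110*cy,z)
# trough edges in first open scene picture
for cx in(-.118,-.052): print(cx,[proj(c,X(cx,y,.076)).round(1) for y in(-.099,.099)],[proj(s,X(cx,y,.076)).round(1) for y in(-.099,.099)])
E
```

```text
hend [469.1 -83.6   9.8] [np.float64(0.7), np.float64(0.7)]
 wrist@9mm [ 0.4695 -0.0839  0.009 ]
root [548.6 -98.2   8. ] [np.float64(2.0), np.float64(2.0)]
 wrist@9mm [ 0.5503 -0.0992  0.009 ]
tip [ 0.6207 -0.1078  0.01  ]
foam edge [-0.063  0.092]
foam edge [-0.07  -0.094]
-0.118 [array([317.1, 277. ]), array([389.3, 256.8])] [array([341.8, 238.9]), array([259. , 261.1])]
-0.052 [array([328.8, 294.7]), array([403.4, 272.5])] [array([328.8, 226. ]), array([249.2, 246.2])]
```

```bash
python3 - <<'E'
from h import *
c=still("scene");s=still("side")
X=lambda cx,cy,z:(.560+.110*cx-.994*cy,.153+.994*cx+.110*cy,z)
C=cv2.imread("pics/5c.png").astype(np.float32).mean(2);S=cv2.imread("pics/5s.png").astype(np.float32).mean(2)
for f,I,ys in((c,C,np.linspace(-.09,.05,120)),(s,S,np.linspace(-.05,.09,120))):
    for cx in np.arange(-.14,-.028,.004):
        p=np.array([proj(f,X(cx,y,.076)) for y in ys],np.float32)
        v=cv2.remap(I,p[None,:,0],p[None,:,1],cv2.INTER_LINEAR).mean();print(f"{cx*1e3:.0f}:{v:.1f}",end=" ")
    print()
E
```

```text
-140:112.0 -136:76.3 -132:73.4 -128:73.3 -124:73.3 -120:73.4 -116:73.4 -112:69.6 -108:55.1 -104:51.5 -100:51.5 -96:51.8 -92:51.3 -88:51.3 -84:51.7 -80:51.6 -76:51.6 -72:51.7 -68:51.6 -64:51.9 -60:51.7 -56:51.8 -52:52.0 -48:52.0 -44:52.0 -40:42.8 -36:38.2 -32:38.1 -28:38.3 
-140:94.4 -136:90.3 -132:82.0 -128:78.9 -124:81.1 -120:71.9 -116:74.7 -112:92.6 -108:93.7 -104:74.7 -100:66.2 -96:77.6 -92:62.3 -88:46.4 -84:42.1 -80:39.5 -76:34.0 -72:32.4 -68:32.5 -64:32.3 -60:34.5 -56:39.9 -52:42.3 -48:42.7 -44:42.2 -40:40.8 -36:37.7 -32:36.5 -28:36.8
```

{"method": "send_rows", "body": {
  "motion": [
    {"dp":[0.002,0.03,0],"rot":[0,0.011,0.17],"grip":0.05},
    {"dp":[0.002,0.03,0],"rot":[0,0,0.17],"grip":0.05},
    {"dp":[0,0.01,-0.02],"rot":[0,0,0.17],"grip":0.05},
    {"dp":[0,0,-0.02],"rot":[0,0,0.17],"grip":0.05},
    {"dp":[0,0,-0.02],"rot":[0,0,0.17],"grip":0.05},
    {"dp":[0,0,-0.02],"rot":[0,0,0.17],"grip":0.05},
    {"dp":[0,0,-0.02],"rot":[0,0,0.17],"grip":0.05},
    {"dp":[0,0,0],"rot":[0,0,0.17],"grip":0.05},
    {"dp":[0,0,0],"rot":[0,0,0.17],"grip":0.05},
    {"dp":[0,0,0],"rot":[0,0,0],"grip":0.05},
    {"dp":[0,0,0],"rot":[0,0,0],"grip":0.05}
  ]
}}

```text
clock: 43.98
tcp_pos: [0.5332, -0.0709, 0.1408]
orientation: [-2.307, -2.121, 0.006]
contact_force: [0.6, -0.7, 1.1]
grip_width: 0.0499
```

```bash
python3 - <<'E'
from h import *
st()
s=grab('side');w=grab('wrist')
m=(s["img"][280:330,285:385].min(2)>95).astype(np.uint8);k,l,q,_=cv2.connectedComponentsWithStats(m);print([list(a+[285,280,0,0,0]) for a in q[1:] if a[4]>100])
a=w["img"][:,:,::-1].copy()
for X in((.4691,-.0836,.009),(.5327,-.0942,.009),(.5505,-.097,.009),(.6207,-.1078,.01)): cv2.circle(a,tuple(int(v) for v in proj(w,X)),2,(0,0,255),-1)
cv2.imwrite('pics/10.png',a)
E
```

```text
tcp [533.2 -70.9 140.8] toolx [0.084 0.996 0.002] toolz [-0.008  0.003 -1.   ] F [ 0.6 -0.7  1.1] grip 49.9 j [-0.45  0.42  0.59  1.99 -0.31  0.83  1.81] t 44.0
[[np.int64(296), np.int64(291), np.int64(74), np.int64(29), np.int64(856)]]
```

View pics/10.png

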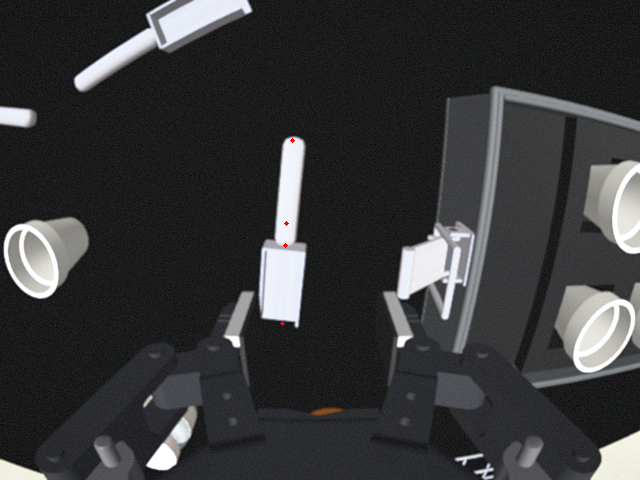

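{"method": "send_rows", "body": {
  "motion": [
    {"dp":[-0.0005,-0.0235,-0.02],"rot":[0,-0.008,-0.074],"grip":0.045},
    {"dp":[0,0,-0.03],"rot":[0,0,0],"grip":0.045},
    {"dp":[0,0,-0.03],"rot":[0,0,0],"grip":0.045},
    {"dp":[0,0,-0.01],"rot":[0,0,0],"grip":0.045},
    {"dp":[0,0,0],"rot":[0,0,0],"grip":0.045},
    {"dp":[0,0,0],"rot":[0,0,0],"grip":0.045}
  ]
}}

```text
clock: 44.82
tcp_pos: [0.5352, -0.0948, 0.0507]
orientation: [2.395, 2.029, 0.008]
contact_force: [0.6, 0.3, -0.2]
grip_width: 0.0447
```

```bash
python3 - <<'E'
from h import *
st()
E
```

```text
tcp [535.2 -94.8  50.7] toolx [0.164 0.986 0.002] toolz [ 0.005  0.002 -1.   ] F [ 0.6  0.3 -0.2] grip 44.7 j [-0.33  0.56  0.51  2.04 -0.45  0.65  1.89] t 44.8
```

{"method": "send_rows", "body": {
  "motion": [
    {"dp":[-0.002,0.0005,-0.015],"rot":[0,0,0],"grip":0.04},
    {"dp":[0,0,-0.014],"rot":[0,0,0],"grip":0.04},
    {"dp":[0,0,-0.01],"rot":[0,0,0],"grip":0.04},
    {"dp":[0,0,-0.003],"rot":[0,0,0],"grip":0.04},
    {"dp":[0,0,0],"rot":[0,0,0],"grip":0.04}
  ]
}}

```text
clock: 45.45
tcp_pos: [0.5339, -0.0941, 0.0068]
orientation: [2.394, 2.029, 0.011]
contact_force: [0.5, -0.9, 0.1]
grip_width: 0.04
```

{"method": "send_rows", "body": {
  "motion": [
    {"dp":[0,0,-0.001],"rot":[0,0,0],"grip":0.02},
    {"dp":[0,0,0],"rot":[0,0,0],"grip":0.005},
    {"dp":[0,0,0],"rot":[0,0,0],"grip":0.005},
    {"dp":[0,0,0],"rot":[0,0,0],"grip":0.005},
    {"dp":[0,0,0.01],"rot":[0,0,0],"grip":0.005},
    {"dp":[0,0,0.025],"rot":[0,0,0],"grip":0.005},
    {"dp":[0,0,0.035],"rot":[0,0,0],"grip":0.005},
    {"dp":[0,0,0.035],"rot":[0,0,0],"grip":0.005},
    {"dp":[0,0,0.03],"rot":[0,0,0],"grip":0.005},
    {"dp":[0,0,0.01],"rot":[0,0,0],"grip":0.005},
    {"dp":[0,0,0],"rot":[0,0,0],"grip":0.005}
  ],
  "grip_force": 50
}}

```text
clock: 46.82
tcp_pos: [0.5329, -0.0941, 0.158]
orientation: [2.395, 2.028, 0.013]
contact_force: [-0.6, 0.4, -1.7]
grip_width: 0.0144
```

```bash
python3 - <<'E'
from h import *
st()
w=grab("wrist");s=grab("side")
o=np.zeros((480,800,3),np.uint8);o[:480,:400]=w["img"][:,120:520,::-1];o[:400,400:]=cv2.resize(s["img"][160:330,240:410,::-1],(400,400));cv2.imwrite("pics/11.png",o)
E
```

```text
tcp [532.9 -94.1 158. ] toolx [0.165 0.986 0.004] toolz [ 0.008  0.003 -1.   ] F [-0.6  0.4 -1.7] grip 14.4 j [-0.45  0.4   0.64  1.99 -0.32  0.85  1.77] t 46.8
```

View pics/11.png

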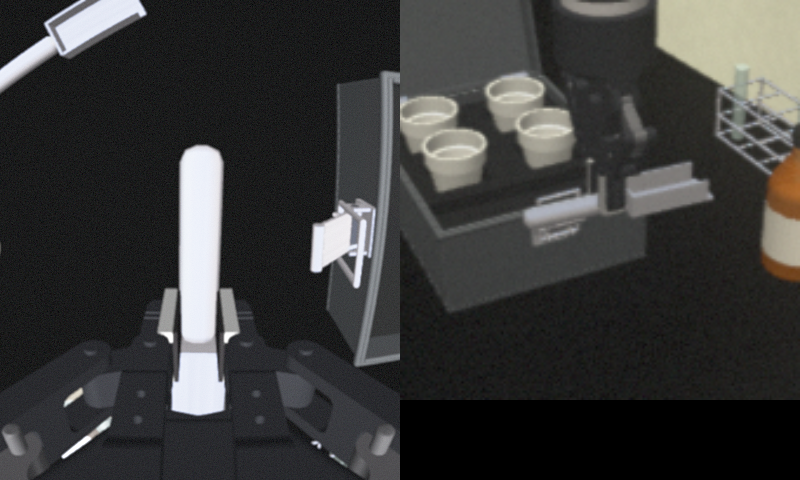

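Scoop held level with the open side up, handle along the tool axis. To the trough: centre line at case x = -91 mm (edge profile -124…-58, floor about 62 mm).

{"method": "send_rows", "body": {
  "motion": [
    {"dp":[0.001,0.04,0.005],"rot":[0,0.008,0.055],"grip":0.005},
    {"dp":[0.001,0.04,0],"rot":[0,0,0],"grip":0.005},
    {"dp":[0.001,0.04,0],"rot":[0,0,0],"grip":0.005},
    {"dp":[0.001,0.03,0],"rot":[0,0,0],"grip":0.005},
    {"dp":[0,0,0],"rot":[0,0,0],"grip":0.005},
    {"dp":[0,0,0],"rot":[0,0,0],"grip":0.005}
  ]
}}

```text
clock: 47.68
tcp_pos: [0.5313, 0.0584, 0.1546]
orientation: [-2.336, -2.088, 0.02]
contact_force: [1.3, -0.6, -0.6]
grip_width: 0.0143
```

```bash
python3 - <<'E'
from h import *
st()
E
```

```text
tcp [531.3  58.4 154.6] toolx [ 0.112  0.994 -0.004] toolz [-0.015 -0.002 -1.   ] F [ 1.3 -0.6 -0.6] grip 14.3 j [-0.7   0.39  0.6   1.99 -0.29  0.86  1.52] t 47.7
```

{"method": "send_rows", "body": {
  "motion": [
    {"dp":[0.007,0.0055,-0.015],"rot":[0,-0.015,0],"grip":0.005},
    {"dp":[0,0,-0.015],"rot":[0,0,0],"grip":0.005},
    {"dp":[0,0,0],"rot":[0,0,0],"grip":0.005},
    {"dp":[0,0,0],"rot":[0,0,0],"grip":0.005}
  ]
}}

```text
clock: 48.18
tcp_pos: [0.5374, 0.0594, 0.1225]
orientation: [2.347, 2.085, -0.007]
contact_force: [0.6, -0.0, -0.8]
grip_width: 0.0147
```

```bash
python3 - <<'E'
from h import *
st()
E
```

```text
tcp [537.4  59.4 122.5] toolx [ 0.118  0.993 -0.005] toolz [-0.002 -0.005 -1.   ] F [ 0.6 -0.  -0.8] grip 14.7 j [-0.68  0.45  0.58  2.   -0.33  0.79  1.54] t 48.2
```

{"method": "send_rows", "body": {
  "motion": [
    {"dp":[0.0005,0.005,-0.008],"rot":[0,0,0],"grip":0.005},
    {"dp":[0,0,-0.012],"rot":[0,0,0],"grip":0.005},
    {"dp":[0,0,-0.012],"rot":[0,0,0],"grip":0.005},
    {"dp":[0,0,-0.01],"rot":[0,0,0],"grip":0.005},
    {"dp":[0,0,-0.006],"rot":[0,0,0],"grip":0.005},
    {"dp":[0,0,0],"rot":[0,0,0],"grip":0.005}
  ]
}}

```text
clock: 48.92
tcp_pos: [0.5379, 0.0645, 0.0713]
orientation: [2.347, 2.085, -0.007]
contact_force: [1.0, -0.0, -1.8]
grip_width: 0.0146
```

{"method": "send_rows", "body": {
  "motion": [
    {"dp":[0,0,-0.002],"rot":[0,0,0],"grip":0.005},
    {"dp":[0,0,-0.001],"rot":[0,0,0],"grip":0.005},
    {"dp":[0,0,0],"rot":[0,0,0],"grip":0.005}
  ]
}}

```text
clock: 49.3
tcp_pos: [0.5384, 0.0645, 0.0688]
orientation: [2.347, 2.085, -0.005]
contact_force: [0.6, -0.1, -0.7]
grip_width: 0.0144
```

{"method": "send_rows", "body": {
  "motion": [
    {"dp":[0,0,0],"rot":[0,0,0],"grip":0.02},
    {"dp":[0,0,0],"rot":[0,0,0],"grip":0.026},
    {"dp":[0,0,0],"rot":[0,0,0],"grip":0.026},
    {"dp":[0,0,0],"rot":[0,0,0],"grip":0.026},
    {"dp":[0,0,0.015],"rot":[0,0,0],"grip":0.026},
    {"dp":[0,0,0.03],"rot":[0,0,0],"grip":0.026},
    {"dp":[0,0,0.05],"rot":[0,0,0],"grip":0.0},
    {"dp":[0,0,0.06],"rot":[0,0,0],"grip":0.0},
    {"dp":[0,0,0.06],"rot":[0,0,0],"grip":0.0},
    {"dp":[0,0,0.06],"rot":[0,0,0],"grip":0.0},
    {"dp":[0,0,0.06],"rot":[0,0,0],"grip":0.0},
    {"dp":[0,0,0],"rot":[0,0,0],"grip":0.0}
  ]
}}

```text
clock: 50.8
tcp_pos: [0.5365, 0.0611, 0.4213]
orientation: [2.35, 2.078, 0.004]
contact_force: [0.1, -0.5, -0.3]
grip_width: 0.0001
```

```bash
python3 - <<'E'
from h import *
st()
s=grab("side","12s.png");c=grab("scene","12c.png");w=grab("wrist","12w.png")
o=np.zeros((600,800,3),np.uint8)
o[:400,:400]=cv2.resize(s["img"][170:310,210:350,::-1],(400,400));o[:400,400:]=cv2.resize(c["img"][220:380,300:460,::-1],(400,400));
o[400:,:267]=cv2.resize(w["img"][:,:,::-1],(267,200));o[400:,267:]=cv2.resize(s["img"][300:480,240:480,::-1],(267,200)) if 0 else 0
o[400:600,300:567]=cv2.resize(s["img"][300:480,240:480,::-1],(267,200))
cv2.imwrite("pics/12.png",o)
E
```

```text
tcp [536.5  61.1 421.3] toolx [ 0.123  0.992 -0.001] toolz [ 0.005 -0.002 -1.   ] F [ 0.1 -0.5 -0.3] grip 0.1 j [-0.86  0.13  0.72  1.64 -0.08  1.4   1.32] t 50.8
```

View pics/12.png

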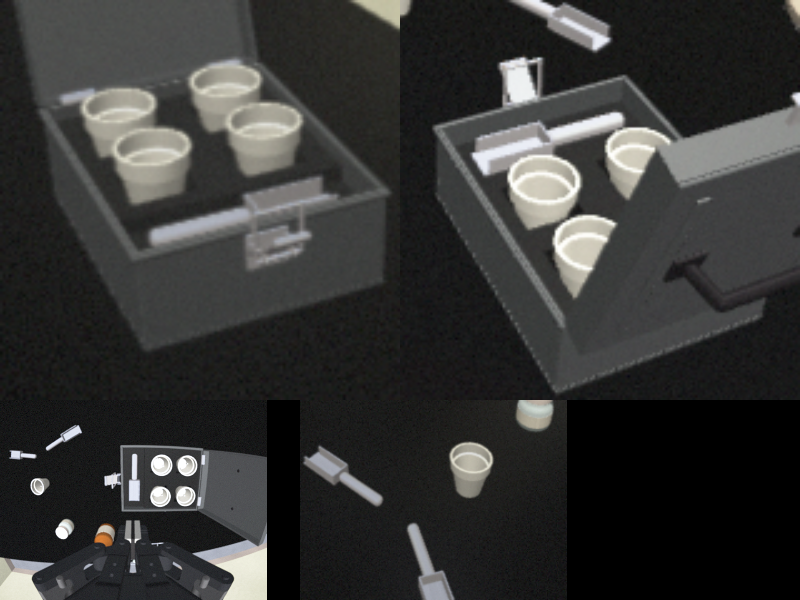

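Scoop is flat in the trough with its open side up, all four cups are seated, and one cup stands on its own at the stack place. Now over the lid, to push it shut from behind.

{"method": "send_rows", "body": {
  "motion": [
    {"dp":[0.007,0.046,0],"rot":[0,0,0],"grip":0.0},
    {"dp":[0.007,0.046,0],"rot":[0,0,0],"grip":0.0},
    {"dp":[0.007,0.046,0],"rot":[0,0,0],"grip":0.0},
    {"dp":[0.007,0.046,0],"rot":[0,0,0],"grip":0.0},
    {"dp":[0.007,0.046,0],"rot":[0,0,0],"grip":0.0},
    {"dp":[0.007,0.046,0],"rot":[0,0,0],"grip":0.0},
    {"dp":[0.007,0.046,0],"rot":[0,0,0],"grip":0.0},
    {"dp":[0.007,0.046,0],"rot":[0,0,0],"grip":0.0},
    {"dp":[0,0,0],"rot":[0,0,0],"grip":0.0}
  ]
}}

```text
clock: 52.08
tcp_pos: [0.5831, 0.4369, 0.3953]
orientation: [-2.357, -2.07, 0.062]
contact_force: [-0.4, -1.0, -0.6]
grip_width: -0.0002
```

```bash
cat > lp.py <<'E'
from h import *
o=st();d=o["tcp_pos"][:2]-[.56,.153];print("case x,y",(d@[.110,.994]*1e3).round(1),(d@[-.994,.110]*1e3).round(1))
E
python3 lp.py
```

```text
tcp [583.1 436.9 395.3] toolx [ 0.128  0.991 -0.027] toolz [-0.032 -0.023 -0.999] F [-0.4 -1.  -0.6] grip -0.2 j [-1.05  0.56  0.57  1.16 -0.29  1.54  0.92] t 52.1
case x,y 284.7 8.3
```

{"method": "send_rows", "body": {
  "motion": [
    {"dp":[0,0,-0.035],"rot":[0.023,-0.032,0],"grip":0.0},
    {"dp":[0,0,-0.035],"rot":[0,0,0],"grip":0.0},
    {"dp":[0,0,-0.035],"rot":[0,0,0],"grip":0.0},
    {"dp":[-0.001,-0.012,0],"rot":[0,0,0],"grip":0.0},
    {"dp":[-0.001,-0.014,0],"rot":[0,0,0],"grip":0.0},
    {"dp":[-0.0015,-0.014,0],"rot":[0,0,0],"grip":0.0},
    {"dp":[-0.0015,-0.014,0],"rot":[0,0,0],"grip":0.0},
    {"dp":[0,0,0],"rot":[0,0,0],"grip":0.0}
  ]
}}

```text
clock: 53.08
tcp_pos: [0.5792, 0.3758, 0.2912]
orientation: [2.364, 2.068, 0.007]
contact_force: [-0.1, -0.8, 0.5]
grip_width: -0.0001
```

```bash
python3 lp.py
```

```text
tcp [579.2 375.8 291.2] toolx [0.133 0.991 0.003] toolz [ 0.004  0.003 -1.   ] F [-0.1 -0.8  0.5] grip -0.1 j [-1.04  0.5   0.57  1.48 -0.28  1.24  1.  ] t 53.1
case x,y 223.6 5.4
```

{"method": "send_rows", "body": {
  "motion": [
    {"dp":[-0.0015,-0.014,0],"rot":[0,0,0],"grip":0.0},
    {"dp":[-0.0015,-0.014,0],"rot":[0,0,0],"grip":0.0},
    {"dp":[-0.0015,-0.014,0],"rot":[0,0,0],"grip":0.0},
    {"dp":[-0.0015,-0.014,0.001],"rot":[0,0,0],"grip":0.0},
    {"dp":[-0.002,-0.017,0.001],"rot":[0,0,0],"grip":0.0},
    {"dp":[-0.002,-0.017,-0.001],"rot":[0,0,0],"grip":0.0},
    {"dp":[-0.002,-0.017,-0.003],"rot":[0,0,0],"grip":0.0},
    {"dp":[0,0,0],"rot":[0,0,0],"grip":0.0}
  ]
}}

```text
clock: 54.08
tcp_pos: [0.5674, 0.2632, 0.2926]
orientation: [-2.365, -2.068, -0.017]
contact_force: [0.2, 0.1, -0.5]
grip_width: 0.0001
```

```bash
python3 lp.py; python3 - <<'E'
from h import *
s=grab("side","13s.png")
E
```

```text
tcp [567.4 263.2 292.6] toolx [0.133 0.991 0.008] toolz [ 0.008  0.007 -1.   ] F [ 0.2  0.1 -0.5] grip 0.1 j [-0.98  0.38  0.6   1.65 -0.23  1.18  1.11] t 54.1
case x,y 110.3 4.7
```

```bash
python3 - <<'E'
from h import *
a=cv2.imread("pics/12s.png").astype(int);b=cv2.imread("pics/13s.png").astype(int)
s=still("side")
def lidpt(th,r,z,y): # lid frame: r from hinge, z above rim
    t=np.radians(th);x=.128-r*np.cos(t)+z*np.sin(t);h=.09+r*np.sin(t)+z*np.cos(t)
    return (.560+.110*x-.994*y,.153+.994*x+.110*y,h)
for th in(108,90,80,72,60): print(th,[tuple(proj(s,lidpt(th,.256,0,y)).round()) for y in(-.103,.103)])
# vertical brightness profiles through lid (y=+0.06 column) before/after
for u in(215,225,235): print(u,"before",a[60:200:6,u].mean(1).round().astype(int).tolist(),"\n   after",b[60:200:6,u].mean(1).round().astype(int).tolist())
E
```

```text
108 [(np.float64(284.0), np.float64(91.0)), (np.float64(202.0), np.float64(102.0))]
90 [(np.float64(296.0), np.float64(93.0)), (np.float64(210.0), np.float64(104.0))]
80 [(np.float64(304.0), np.float64(99.0)), (np.float64(215.0), np.float64(111.0))]
72 [(np.float64(310.0), np.float64(107.0)), (np.float64(220.0), np.float64(119.0))]
60 [(np.float64(319.0), np.float64(122.0)), (np.float64(228.0), np.float64(136.0))]
215 before [178, 177, 178, 177, 178, 179, 179, 62, 77, 74, 77, 80, 80, 78, 76, 77, 79, 72, 62, 41, 35, 35, 31, 28] 
   after [180, 178, 175, 176, 177, 179, 181, 175, 176, 163, 170, 175, 174, 29, 50, 195, 222, 166, 25, 28, 37, 34, 30, 31]
225 before [181, 178, 179, 178, 180, 179, 181, 76, 76, 77, 83, 79, 79, 74, 75, 80, 77, 79, 78, 79, 80, 78, 80, 78] 
   after [182, 181, 177, 178, 181, 179, 179, 170, 173, 98, 51, 53, 51, 44, 50, 51, 50, 51, 50, 52, 51, 48, 55, 58]
235 before [179, 183, 183, 186, 182, 171, 171, 79, 76, 76, 78, 76, 77, 79, 78, 76, 79, 80, 77, 73, 80, 78, 79, 78] 
   after [40, 54, 183, 182, 182, 178, 178, 174, 170, 96, 48, 49, 46, 49, 52, 49, 52, 51, 51, 51, 53, 55, 53, 97]
```

{"method": "send_rows", "body": {
  "motion": [
    {"dp":[-0.0013,-0.012,-0.003],"rot":[0,0,0],"grip":0.0},
    {"dp":[-0.0013,-0.012,-0.006],"rot":[0,0,0],"grip":0.0},
    {"dp":[-0.0018,-0.0165,-0.006],"rot":[0,0,0],"grip":0.0},
    {"dp":[-0.0018,-0.0165,-0.007],"rot":[0,0,0],"grip":0.0},
    {"dp":[-0.0017,-0.0155,-0.009],"rot":[0,0,0],"grip":0.0},
    {"dp":[-0.0016,-0.0145,-0.01],"rot":[0,0,0],"grip":0.0},
    {"dp":[-0.0015,-0.014,-0.011],"rot":[0,0,0],"grip":0.0},
    {"dp":[0,0,0],"rot":[0,0,0],"grip":0.0}
  ]
}}

```text
clock: 55.12
tcp_pos: [0.5545, 0.1556, 0.2359]
orientation: [-2.363, -2.069, -0.014]
contact_force: [0.3, -0.0, 1.4]
grip_width: -0.0001
```

```bash
python3 lp.py
```

```text
tcp [554.5 155.6 235.9] toolx [0.132 0.991 0.007] toolz [ 0.006  0.006 -1.   ] F [ 0.3 -0.   1.4] grip -0.1 j [-0.87  0.35  0.62  1.83 -0.24  1.03  1.28] t 55.1
case x,y 2.0 5.8
```

{"method": "send_rows", "body": {
  "motion": [
    {"dp":[-0.001,-0.0085,-0.01],"rot":[0,0,0],"grip":0.0},
    {"dp":[-0.001,-0.0085,-0.01],"rot":[0,0,0],"grip":0.0},
    {"dp":[-0.0011,-0.0103,-0.0143],"rot":[0,0,0],"grip":0.0},
    {"dp":[-0.001,-0.009,-0.015],"rot":[0,0,0],"grip":0.0},
    {"dp":[-0.0009,-0.0078,-0.016],"rot":[0,0,0],"grip":0.0},
    {"dp":[-0.0007,-0.0063,-0.0164],"rot":[0,0,0],"grip":0.0},
    {"dp":[0,0,0],"rot":[0,0,0],"grip":0.0}
  ]
}}

```text
clock: 56.0
tcp_pos: [0.5479, 0.102, 0.1475]
orientation: [-2.363, -2.07, -0.011]
contact_force: [0.2, -0.4, 0.8]
grip_width: -0.0001
```

```bash
python3 lp.py
```

```text
tcp [547.9 102.  147.5] toolx [0.131 0.991 0.005] toolz [ 0.005  0.005 -1.   ] F [ 0.2 -0.4  0.8] grip -0.1 j [-0.75  0.43  0.58  1.95 -0.32  0.84  1.44] t 56.0
case x,y -52.1 6.4
```

{"method": "send_rows", "body": {
  "motion": [
    {"dp":[0,-0.003,-0.012],"rot":[0,0,0],"grip":0.0},
    {"dp":[0,-0.001,-0.009],"rot":[0,0,0],"grip":0.0},
    {"dp":[0,0,-0.004],"rot":[0,0,0],"grip":0.0},
    {"dp":[0,0,-0.002],"rot":[0,0,0],"grip":0.0}
  ]
}}

```text
clock: 56.5
tcp_pos: [0.5486, 0.0983, 0.1199]
orientation: [-2.362, -2.071, -0.013]
contact_force: [-7.2, -1.4, 24.1]
grip_width: 0.0001
```

{"method": "send_rows", "body": {
  "motion": [
    {"dp":[0,0,-0.002],"rot":[0,0,0],"grip":0.0},
    {"dp":[0,0,-0.001],"rot":[0,0,0],"grip":0.0}
  ]
}}

```text
clock: 56.75
tcp_pos: [0.5485, 0.0983, 0.1201]
orientation: [-2.36, -2.069, -0.014]
contact_force: [-4.4, -2.0, 7.3]
grip_width: -0.0
```

Hard stop at z = 120 mm with 24 N, so the lid is shut. I'll lift away and check numerically (my 16 viewings are used up).

{"method": "send_rows", "body": {
  "motion": [
    {"dp":[0,0,-0.003],"rot":[0,0,0],"grip":0.0},
    {"dp":[0,0,0.01],"rot":[0,0,0],"grip":0.0},
    {"dp":[0,0,0.05],"rot":[0,0,0],"grip":0.0},
    {"dp":[0,0,0.06],"rot":[0,0,0],"grip":0.0},
    {"dp":[0,-0.03,0.06],"rot":[0,0,0],"grip":0.0},
    {"dp":[0,-0.05,0.03],"rot":[0,0,0],"grip":0.0},
    {"dp":[0,-0.05,0],"rot":[0,0,0],"grip":0.0},
    {"dp":[0.02,-0.05,0],"rot":[0,0,0],"grip":0.0},
    {"dp":[0.02,-0.05,0],"rot":[0,0,0],"grip":0.0},
    {"dp":[0,0,0],"rot":[0,0,0],"grip":0.0},
    {"dp":[0,0,0],"rot":[0,0,0],"grip":0.0}
  ]
}}

```text
clock: 58.12
tcp_pos: [0.5894, -0.1331, 0.3361]
orientation: [-2.354, -2.079, -0.029]
contact_force: [0.1, 0.1, -0.1]
grip_width: -0.0002
```

```bash
python3 chk.py; python3 - <<'E'
from h import *
# compare lid region with the first (shut) pictures, away from the arm and latch
for n,boxes in(("side",{"lid left":(222,190,290,255),"lid right":(318,215,345,240),"bench left":(200,120,260,185)}),("scene",{"lid":(320,262,445,335)})):
    a=cv2.imread(f"pics/0{n}.png").astype(int);b=grab(n,f"14{n}.png")["img"][:,:,::-1].astype(int)
    for k,(x0,y0,x1,y1) in boxes.items():
        d=np.abs(cv2.blur((a-b)[y0:y1,x0:x1].astype(np.float32),(3,3))).max(2)
        # vertical shift estimate by phase correlation
        sh=cv2.phaseCorrelate(a[y0:y1,x0:x1].mean(2).astype(np.float32),b[y0:y1,x0:x1].mean(2).astype(np.float32))
        print(n,k,"diff>25 frac",round(float((d>25).mean()),3),"shift",np.round(sh[0],2),round(sh[1],2))
E
```

```text
tcp [ 589.4 -133.1  336.1] toolx [0.124 0.992 0.014] toolz [ 0.013  0.013 -1.   ] F [ 0.1  0.1 -0.1] grip -0.2 j [-0.46  0.33  0.77  1.64 -0.26  1.25  1.81] t 58.1
[[np.int64(350), np.int64(180), np.int64(100), np.int64(93), np.int64(4062)], [np.int64(435), np.int64(282), np.int64(15), np.int64(45), np.int64(531)], [np.int64(374), np.int64(338), np.int64(40), np.int64(50), np.int64(1422)], [np.int64(350), np.int64(425), np.int64(28), np.int64(55), np.int64(778)]]
side lid left diff>25 frac 0.0 shift [-0.05 -0.01] 0.98
side lid right diff>25 frac 0.0 shift [0.48 0.52] 1.07
side bench left diff>25 frac 0.0 shift [0.02 0.1 ] 0.95
scene lid diff>25 frac 0.0 shift [0.5  0.53] 1.0
```

The lid region matches the shut start picture, with no differing pixels and shifts of about half a pixel at most. The leftover cup stands unmoved, and the jar is where it was. Handing in.

```bash
python3 -c "
from bench import hand_in
print(hand_in())"
```

```text
the job is handed in; nothing more can be done
None
```

The kit is refilled and the lid is shut; I handed the job in at about 58 s of robot time.

- **Latch and lid:** I flipped the latch open, to about 2 rad by estimate. The lid went back to about 1.86 rad, near its 1.9 stop.
- **Cups:** Well4 already held a cup, so I put one cup each from the stack into wells 3, 1 and 2. Each time only the top cup came up. One cup is left standing where the stack was.
- **Scoop:** I took the one farthest to the robot's left and laid it open side up, flat in the trough. It had not been knocked aside before I picked it up.
- **Checks before closing:** The last picture showed all four cups seated level and the scoop in place.
- **Checks after closing:** Pushing the lid down met a hard stop at 120 mm with about 24 N. The lid areas I compared in both fixed camera views match the shut starting picture. Blob positions show the leftover cup and the jar unmoved.

- **Force peak:** Seating the first cup gave a brief 40 N contact reading through the fingers.
- **Not checked as directly:** My 16 picture views were used up before the lid closed, so the final checks were numerical only. The reagent bottle was not checked separately at the end.

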